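# Gauge the spare lens sleeves and restock the block

### The job

Take the dust cap off the gauge pin and stand it upright on the rubber disc, then work along the row of spare sleeves from the gauge's end, sliding each one down the gauge pin as far as it will go. Put every sleeve that goes fully home on the gauge's base into an empty pocket of the storage block, and stand every one that stops short upright in the steel reject tray. When all are sorted put the cap back over the pin; leave the sleeves already in the block and everything else on the bench alone.

Things in the scene. Friction and masses are not known exactly. Their poses are not given: they have to be found in the camera images.
- gauge: Fit gauge, fixed: square steel base 85 x 85 mm, 15 mm high, with an upright stepped pin in its middle: 22 mm in diameter for the first 24 mm above the base, then a taper 4 mm high, then a nose 17 mm in diameter, its top 44 mm above the base's top. A sleeve that is too small passes the nose and stops on the taper, its lower end about 26 mm above the base. Origin: centre of the underside.
- gauge_seat (a point): On the pin's axis, at the height of the base's top (15 mm above the bench; the pin's nose ends at 59 mm), where a fitting sleeve and the cap come to rest.
- cap: Grey plastic dust cap of the gauge pin: round, outer diameter 40 mm, 60 mm high, closed on top, open below, bore 31 mm, 55 mm deep, 40 to 65 g. At the start it stands over the pin, its rim on the gauge's base. Origin: centre of its open lower rim, z up towards its closed top.
- rest: Black rubber disc fixed on the bench, diameter 68 mm, 4 mm thick: the place for the cap while it is off. Origin: centre of its underside.
- rack: Grey plastic storage block, fixed, 118 x 204 x 16 mm high, with six square pockets of 42 mm, 12 mm deep. Pocket centres are at x = -28 and 28 mm, y = -66, 0 and 66 mm of the block; their floor is 4 mm above the bench. Two or three pockets already hold a sleeve at the start. Origin: centre of its underside.
- tray: Reject tray, fixed: shallow open steel tray 100 x 180 mm (x, y), walls 4 mm thick, rim 14 mm and inner floor 4 mm above the bench. Empty at the start. Origin: centre of its underside.
- sheet: White inspection sheet lying flat on the bench (75 x 360 mm, paper thin), with six round marks 58 mm apart along its y axis on which the spares stand; the +y end is the gauge's end. Origin: its centre.
- spare_a: One of up to six spare aluminium sleeves (None if absent): plain tube, outer diameter 36 mm, 40 mm high, 50 to 80 g, standing on end in one row on the paper sheet, 58 mm apart. Its bore is either large enough for the gauge pin (24.5 mm) or too small (20 mm); nothing but the gauge tells which. Origin: centre of its lower end, z along its axis.
- spare_b: One of up to six spare aluminium sleeves (None if absent): plain tube, outer diameter 36 mm, 40 mm high, 50 to 80 g, standing on end in one row on the paper sheet, 58 mm apart. Its bore is either large enough for the gauge pin (24.5 mm) or too small (20 mm); nothing but the gauge tells which. Origin: centre of its lower end, z along its axis.
- spare_c: One of up to six spare aluminium sleeves (None if absent): plain tube, outer diameter 36 mm, 40 mm high, 50 to 80 g, standing on end in one row on the paper sheet, 58 mm apart. Its bore is either large enough for the gauge pin (24.5 mm) or too small (20 mm); nothing but the gauge tells which. Origin: centre of its lower end, z along its axis.
- spare_d: One of up to six spare aluminium sleeves (None if absent): plain tube, outer diameter 36 mm, 40 mm high, 50 to 80 g, standing on end in one row on the paper sheet, 58 mm apart. Its bore is either large enough for the gauge pin (24.5 mm) or too small (20 mm); nothing but the gauge tells which. Origin: centre of its lower end, z along its axis.
- spare_e: One of up to six spare aluminium sleeves (None if absent): plain tube, outer diameter 36 mm, 40 mm high, 50 to 80 g, standing on end in one row on the paper sheet, 58 mm apart. Its bore is either large enough for the gauge pin (24.5 mm) or too small (20 mm); nothing but the gauge tells which. Origin: centre of its lower end, z along its axis.
- spare_f: One of up to six spare aluminium sleeves (None if absent): plain tube, outer diameter 36 mm, 40 mm high, 50 to 80 g, standing on end in one row on the paper sheet, 58 mm apart. Its bore is either large enough for the gauge pin (24.5 mm) or too small (20 mm); nothing but the gauge tells which. Origin: centre of its lower end, z along its axis.
- stock0: Approved sleeve already standing in the storage block's pocket at x = -28, y = -66 mm (None if that pocket is empty at the start): tube, outer diameter 36 mm, 40 mm high. Leave it alone. Origin: centre of its lower end.
- stock1: Approved sleeve already standing in the storage block's pocket at x = -28, y = 0 mm (None if that pocket is empty at the start): tube, outer diameter 36 mm, 40 mm high. Leave it alone. Origin: centre of its lower end.
- stock2: Approved sleeve already standing in the storage block's pocket at x = -28, y = 66 mm (None if that pocket is empty at the start): tube, outer diameter 36 mm, 40 mm high. Leave it alone. Origin: centre of its lower end.
- stock3: Approved sleeve already standing in the storage block's pocket at x = 28, y = -66 mm (None if that pocket is empty at the start): tube, outer diameter 36 mm, 40 mm high. Leave it alone. Origin: centre of its lower end.
- stock4: Approved sleeve already standing in the storage block's pocket at x = 28, y = 0 mm (None if that pocket is empty at the start): tube, outer diameter 36 mm, 40 mm high. Leave it alone. Origin: centre of its lower end.
- stock5: Approved sleeve already standing in the storage block's pocket at x = 28, y = 66 mm (None if that pocket is empty at the start): tube, outer diameter 36 mm, 40 mm high. Leave it alone. Origin: centre of its lower end.
- fluid: Bystander: small amber fluid bottle, diameter 28 mm, 62 mm high. Leave it alone. Origin: its underside.
- jar: Bystander: glass jar, diameter 52 mm, 55 mm high. Leave it alone. Origin: its underside.
- case: Bystander: flat black lens case, 55 x 85 x 22 mm. Leave it alone. Origin: its underside.
- prism: Bystander: glass block with a grey cap, about 34 mm wide and high. Leave it alone. Origin: its underside.
- driver: Bystander: screwdriver lying on the bench, 140 mm long. Leave it alone. Origin: its underside.

How it is judged:
By the outcome, as a careful person would: the job done as asked, in the order asked, and still so for the second after the job is handed in, with the robot touching nothing.
Of stock0, stock1, stock2, stock3, stock4, stock5 only 2 to 3 are there at a start; the rules pass over those that are not, and their reading is None.
Of spare_a, spare_b, spare_c, spare_d, spare_e, spare_f only 4 to 5 are there at a start; the rules pass over those that are not, and their reading is None.
At some moment in a run one of spare_a, spare_b, spare_c, spare_d, spare_e, spare_f may be knocked a few centimetres aside while the robot is not near it.
Once in a run the grip may slacken for a moment while it holds something.
It also fails if it takes over 200 s, if anything falls off the work surface, if the arm or the gripper's body presses on something with over 40 N, if the wrist force passes 120 N, or if a joint passes its speed limit or range.

### The arm

A 6-joint arm with a two-finger parallel gripper is mounted at the origin on the work surface. World frame = base frame: x ahead of the robot, y to its left, z up, the work surface at z = 0. Lengths are in m, angles in rad, forces in N, time in s.
With the tool pointing down it reaches from about 0.425 to 0.95 m from the base axis. Payload 3.5 kg.
Tool frame: the origin (TCP) lies on the centre line of the jaws, within the pads' length; the fingertips stand 19 mm ahead of it and the grasp point (between the pads) is the TCP; z points along the fingers, y is the line along which they close (so a half turn about z gives the same grasp; the last joint's range is limited). The gripper opens to 85 mm and grips with 20 to 120 N. Pads are 22 mm wide; open, the fingers measure 114 mm over their backs; the gripper's body (76 mm by 85 mm) begins 54 mm behind the grasp point. The pads swing forward as they close: fully open they stand 13 mm farther back than shut.
Start: joints at [1.017, 0.286, 1.577, -0, 1.279, -0.15], TCP at [0.265, 0.621, 0.25] pointing down, gripper open.
Joint ranges: [-2.77, 2.77], [-0.9, 2.22], [0.21, 2.48], [-1.53, 4.67], [0.24, 2.81], [-2.84, 2.84]. Speed limits (rad/s): [2.79, 2.79, 3.14, 3.14, 3.14, 3.14].

### API

Orientations are given as a unit quaternion [x, y, z, w].
In Python, from plant import ctrl, imaging gives the robot as it stands. The module is installed in compiled form; this text tells all that it offers.
- The arm moves only by the shell command python3 -m handwheel 'ROWS' [OPENING] [FORCE]. ROWS is JSON, one flat list of numbers, 6 for each row, row after row: the shift along the world's x, y, z in units of 150 mm (1.0 is 150 mm), then the turn, a rotation vector about the world's x, y, z in units of 90 degrees (1.0 is 90 degrees). In form: [tx, ty, tz, rx, ry, rz, tx, ty, tz, rx, ry, rz, ...]. A call has 1 to 5 rows; each row shifts and turns the commanded pose from where the row before left it; what a row does not reach is not made up. A row lasts 1/12 s, in which the tool goes at most 41.7 mm and 7.16 degrees, less where a joint would pass 70% of its speed; a pose out of reach is approached as far as the arm can. A call with a number of a shift or a turn outside -1 to 1 is refused whole. A call with a gripper value outside its range is refused whole. OPENING is the opening, from 0 (shut) to 1 (fully open), set as the call begins (- or left out, the last holds). The fingers move at their own pace and stop on an object; FORCE is the grip in N (left out, the last holds). Time passes only in rows, so rows that do not move let the fingers close. It gives the time, the measured TCP pose, the force, the opening and the grip force at its end, in the units of the state.
- ctrl.get_state(): the state, without advancing time (a new reading comes with each control period).
- imaging.read_camera(name): name is "side" or "top" or "wrist"; returns (picture, depth): 420x560x3 uint8, blue, green, red; 420x560 float32, m along the optical axis (not along the pixel's ray), 0 where there is no reading.
- imaging.get_calibration(name): a dict with "fovy" (degrees; the focal length in pixels is half the picture's height over the tangent of half this angle, whatever the lens; pixels are square), "cx", "cy" (the principal point, pixels), "R" (3x3) and "t" (3): a world point X has camera coordinates R X + t. Camera axes: x right, y down, z forward; pixel columns grow to the right and rows downward; lengths in m; the calibration is good to about 2 mm. A picture is of the moment at which its call begins: read the wrist's pose just before it. get_calibration takes no time and is no camera call; for the wrist camera it gives the pose at the moment of the call.
- ctrl.sign_off(): hands the job in; it is judged then, once.
The state is a dict: "time": time; "qpos": joint angles; "dq": joint speeds; "joint_efforts": joint torques, N m; "eef_pos": TCP position; "tcp_rot": TCP orientation; "contact_force": force on the tool from outside, world axes, zero at the start; "wrist_torque": the same for the moment, N m; "opening": opening from 0.0 (shut) to 1.0 (fully open); "finger_force": force on a finger pad.
Only numpy, scipy, OpenCV 4.12 (cv2) and the standard library are available. Lean on these libraries where they do the work, as an engineer would, in place of code of your own. Each camera call takes 0.05 s, during which the arm holds its last target. There are 200 camera calls.

## Working session

There is one attempt and no reset: what is moved stays moved. The work goes in short steps, Python scripts to look and compute and a shell command to move; the robot and the scene stay as the last step left them, time stands still between calls to the robot, and variables do not carry over. Pictures are saved under pics/ and viewed, at most 14 in all, crops included, and the job is handed in when it is done.

```bash
mkdir -p pics; cat > h.py <<'E'
import numpy as np, cv2
from plant import ctrl, imaging
def cam(n):
    c=imaging.get_calibration(n); p,d=imaging.read_camera(n); c['f']=p.shape[0]/2/np.tan(np.radians(c['fovy'])/2)
    c['R']=np.array(c['R']);c['t']=np.array(c['t']); return p,d,c
def onplane(c,u,v,z):
    r=c['R'].T@np.array([(u-c['cx'])/c['f'],(v-c['cy'])/c['f'],1]); o=-c['R'].T@c['t']
    return o+r*(z-o[2])/r[2]
def cloud(d,c):
    v,u=np.mgrid[:d.shape[0],:d.shape[1]]
    P=np.stack([(u-c['cx'])/c['f']*d,(v-c['cy'])/c['f']*d,d],-1)
    return (P-c['t'])@c['R']
E
python3 - <<'E'
from h import *
for n in('top','side'):
    p,d,c=cam(n); cv2.imwrite(f'pics/{n}0.png',p); np.savez(f'{n}0.npz',p=p,d=d,**c)
    print(n,-c['R'].T@c['t'],c['f'],c['R'].round(2).tolist(),(d>0).mean())
print(ctrl.get_state())
E
```

```text
top [ 0.34972807 -0.02210498  1.15439411] 453.70431941873574 [[0.01, -1.0, -0.01], [-0.98, -0.01, -0.18], [0.18, 0.01, -0.98]] 0.995718537414966
side [ 0.12181672 -0.68566032  0.7702437 ] 534.7083423400538 [[0.84, -0.54, 0.0], [-0.36, -0.57, -0.74], [0.4, 0.62, -0.67]] 0.9958375850340137
{'time': 0.1, 'qpos': array([ 1.01702708e+00,  2.87114853e-01,  1.57805008e+00, -2.49038574e-05,
        1.27859116e+00, -1.50008211e-01]), 'dq': array([ 0.00078636, -0.00360621, -0.00034329, -0.00188689,  0.00137193,
       -0.00032418]), 'joint_efforts': array([ 1.61351811e-03, -4.07294869e+01, -2.93700045e+01, -9.39592246e-05,
        3.43130887e-03,  4.72945459e-06]), 'eef_pos': array([0.26487907, 0.62024889, 0.24904971]), 'tcp_rot': array([ 2.00508370e-01,  9.79691392e-01, -1.01954742e-03, -3.61649276e-04]), 'contact_force': array([-0.71174184,  0.7240453 , -0.86690815]), 'wrist_torque': array([ 0.00457146, -0.03902974, -0.04387826]), 'finger_force': 0.0, 'opening': 1.0027707821383685}
```

View pics/top0.png

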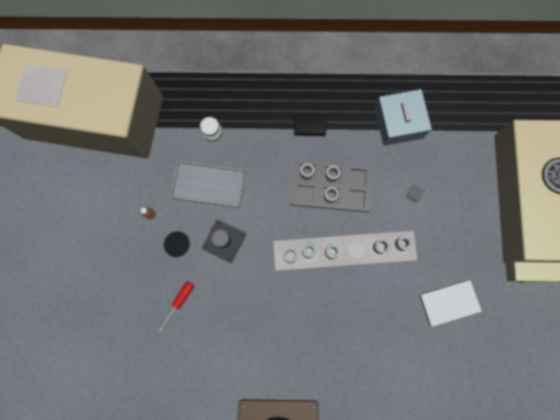

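View pics/side0.png

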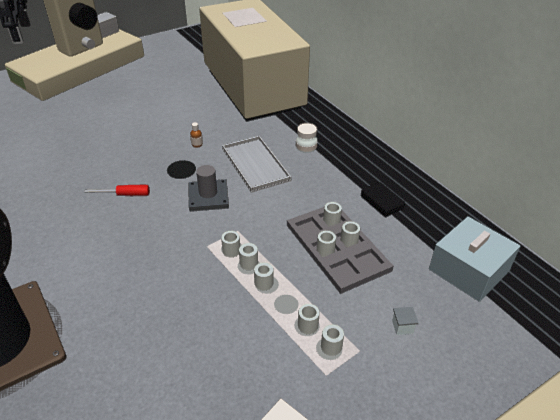

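Top picture: the cap and gauge are at (222,240), the disc at (176,244), the tray at (209,185) and the block at (330,187), with stock at (307,170), (333,172) and (331,194). There are five spares at about (290,256), (309,251), (332,252), (381,246) and (403,243), and mark four, at (356,250), is empty. The gauge's end is on the left (+y).

```bash
cat >> h.py <<'E'
def circ(P):
    A=np.c_[2*P[:,:2],np.ones(len(P))]; s=np.linalg.lstsq(A,(P[:,:2]**2).sum(1),rcond=None)[0]
    return s[0],s[1],np.sqrt(s[2]+s[0]**2+s[1]**2)
def blobs(d,c,lo,hi,mn=12):
    P=cloud(d,c); m=((P[...,2]>lo)&(P[...,2]<hi)&(d>0)&(P[...,0]>.35)&(P[...,0]<.85)&(abs(P[...,1])<.5)).astype(np.uint8)
    n,L,s,ce=cv2.connectedComponentsWithStats(m)
    out=[]
    for i in range(1,n):
        if s[i,4]>=mn:
            Q=P[L==i]; (cx,cy),r=cv2.minEnclosingCircle(Q[:,:2].astype(np.float32)); out.append((s[i,4],ce[i].round(0),Q.mean(0).round(4),np.round([cx,cy,r],4)))
    return out
E
python3 - <<'E'
from h import *
for n in('top','side'):
    z=np.load(n+'0.npz'); c={k:z[k] for k in('R','t','f','cx','cy')}; d=z['d']; P=cloud(d,c)
    print(n,'bench z',np.median(P[300:400,100:200,2]) if n=='top' else np.median(P[300:350,100:160,2]))
    for lo,hi in((.032,.05),(.065,.085),(.01,.02)):
        print(lo)
        for b in blobs(d,c,lo,hi): print(b[0],b[1].tolist(),b[2].tolist(),b[3].tolist())
z=np.load('top0.npz'); c={k:z[k] for k in('R','t','f','cx','cy')}; p=z['p'].astype(int)
hsv=cv2.cvtColor(z['p'],cv2.COLOR_BGR2HSV)
# disc: dark
m=(p.sum(2)<75).astype(np.uint8); n,L,s,ce=cv2.connectedComponentsWithStats(m)
for i in range(1,n):
    if s[i,4]>100: print('dark',s[i].tolist(),ce[i].round(1),onplane(c,*ce[i],.004).round(4))
E
```

```text
top bench z -0.0007763601738978752
0.032
256 [138.0, 137.0] [0.7387, 0.3699, 0.0412] [0.779, 0.4092, 0.1132]
168 [395.0, 129.0] [0.7674, -0.2902, 0.041] [0.7998, -0.3093, 0.0764]
35 [212.0, 133.0] [0.7515, 0.1799, 0.0424] [0.7631, 0.1844, 0.0225]
104 [306.0, 170.0] [0.6554, -0.0641, 0.0416] [0.6566, -0.0645, 0.0187]
103 [333.0, 173.0] [0.6507, -0.1303, 0.0418] [0.651, -0.1303, 0.0183]
136 [415.0, 192.0] [0.6033, -0.3398, 0.0342] [0.6034, -0.34, 0.0235]
102 [331.0, 194.0] [0.5958, -0.1251, 0.0422] [0.596, -0.1259, 0.0183]
60 [148.0, 213.0] [0.5421, 0.3319, 0.0391] [0.5433, 0.3359, 0.0144]
15 [227.0, 243.0] [0.4682, 0.1304, 0.0422] [0.4708, 0.1339, 0.0151]
124 [404.0, 243.0] [0.4755, -0.3058, 0.0389] [0.4758, -0.3065, 0.0185]
96 [382.0, 246.0] [0.4671, -0.2502, 0.0388] [0.4674, -0.2502, 0.018]
117 [309.0, 250.0] [0.4534, -0.0709, 0.0386] [0.4537, -0.0711, 0.0178]
119 [332.0, 251.0] [0.452, -0.129, 0.0391] [0.4523, -0.129, 0.018]
89 [290.0, 255.0] [0.4412, -0.0243, 0.0391] [0.4412, -0.0244, 0.0177]
0.065
303 [134.0, 132.0] [0.7394, 0.3677, 0.0751] [0.7793, 0.4098, 0.1134]
1669 [404.0, 1
[... 3152 characters left out ...]
062]
65 [231.0, 251.0] [0.4352, -0.0384, 0.0153] [0.4391, -0.0309, 0.0166]
62 [248.0, 263.0] [0.4478, -0.0837, 0.0149] [0.4521, -0.0756, 0.0176]
277 [462.0, 281.0] [0.7585, -0.3319, 0.0148] [0.7932, -0.314, 0.0718]
71 [264.0, 284.0] [0.4467, -0.142, 0.0147] [0.4513, -0.1336, 0.0176]
29 [308.0, 315.0] [0.4748, -0.2433, 0.0149] [0.4732, -0.2445, 0.0088]
83 [402.0, 327.0] [0.5949, -0.3489, 0.015] [0.604, -0.3422, 0.0206]
72 [308.0, 327.0] [0.4595, -0.2633, 0.0147] [0.4653, -0.2562, 0.0174]
16 [332.0, 336.0] [0.4831, -0.3007, 0.0161] [0.4831, -0.3012, 0.0045]
74 [330.0, 349.0] [0.4661, -0.3178, 0.0153] [0.473, -0.3109, 0.0171]
110 [295.0, 412.0] [0.3549, -0.3784, 0.0183] [0.3575, -0.375, 0.0231]
```

```bash
python3 - <<'E'
from h import *
for n,(u,v),(a,b) in(('top',(176,244),(209,185)),('side',(181,169),(256,163))):
    z=np.load(n+'0.npz'); c={k:z[k] for k in('R','t','f','cx','cy')}; p=z['p'].astype(int)
    g=p.sum(2); m=(g<g[v,u]+45).astype(np.uint8); k,L,s,ce=cv2.connectedComponentsWithStats(m); i=L[v,u]
    print(n,'disc',s[i],ce[i],onplane(c,*ce[i],.004).round(4))
    P=cloud(z['d'],c)
    m=(P[...,2]>.009)&(P[...,2]<.02)&(abs(P[...,0]-.625)<.1)&(abs(P[...,1]-.19)<.13)
    print('tray',cv2.minAreaRect(P[m][:,:2].astype(np.float32)*1000))
    m=(P[...,2]>.011)&(P[...,2]<.02)&(abs(P[...,0]-.623)<.1)&(abs(P[...,1]+.129)<.13)
    print('rack',cv2.minAreaRect(P[m][:,:2].astype(np.float32)*1000))
    m=(P[...,2]>.011)&(P[...,2]<.02)&(abs(P[...,0]-.477)<.07)&(abs(P[...,1]-.143)<.07)
    print('base',cv2.minAreaRect(P[m][:,:2].astype(np.float32)*1000))
E
```

```text
top disc [165 232  24  24 452] [176.29646018 243.76769912] [0.4688 0.2647 0.004 ]
tray ((603.614990234375, 193.69424438476562), (183.7080535888672, 144.85328674316406), 82.1565933227539)
rack ((623.8887329101562, -128.11993408203125), (203.9058074951172, 119.46307373046875), 85.46966552734375)
base ((477.35443115234375, 144.59262084960938), (85.4295883178711, 84.4169921875), 64.62650299072266)
side disc [167 161  29  17 381] [181.11811024 169.06036745] [0.4699 0.2629 0.004 ]
tray ((603.41748046875, 205.1328125), (213.98501586914062, 151.1856231689453), 83.4271011352539)
rack ((624.6716918945312, -129.37820434570312), (208.55770874023438, 121.02322387695312), 85.36701202392578)
base ((478.6351623535156, 141.98294067382812), (89.10205841064453, 83.54351806640625), 64.93185424804688)
```

```bash
python3 -m handwheel '[0.1,-0.227,0,0,0,-0.06,0.1,-0.227,0,0,0,-0.06,0.1,-0.227,0,0,0,-0.06,0.1,-0.227,0,0,0,-0.06,0.1,-0.227,0,0,0,-0.06]' 0.7 40
python3 -m handwheel '[0.1,-0.227,0,0,0,0,0.1,-0.227,0,0,0,0,0.1,-0.227,0,0,0,0,0.1,-0.227,0,0,0,0,0.1,-0.227,0,0,0,0]'
python3 -m handwheel '[0.1,-0.227,0,0,0,0,0.1,-0.227,0,0,0,0,0.1,-0.227,0,0,0,0,0.1,-0.227,0,0,0,0,0,0,0,0,0,0]'
```

```text
time: 0.52
eef_pos: [0.3402, 0.4487, 0.2496]
tcp_rot: [0.425, 0.905, -0.001, -0.0]
contact_force: [0.5, 0.9, 0.7]
opening: 0.702
finger_force: 0.0
time: 0.93
eef_pos: [0.4152, 0.2784, 0.2499]
tcp_rot: [0.424, 0.906, -0.0, -0.0]
contact_force: [0.8, 0.3, 0.3]
opening: 0.697
finger_force: 0.0
time: 1.35
eef_pos: [0.477, 0.1391, 0.2501]
tcp_rot: [0.427, 0.904, -0.001, 0.001]
contact_force: [0.8, -0.2, 0.7]
opening: 0.705
finger_force: 0.0
```

```bash
python3 -m handwheel '[0,0,-0.25,0,0,0,0,0,-0.25,0,0,0,0,0,0,0,0,0,0,0,0,0,0,0]'
python3 - <<'E'
from h import *
print([ctrl.get_state()['eef_pos'].round(4) for i in range(3)])
p,d,c=cam('wrist'); cv2.imwrite('pics/w1.png',p)
P=cloud(d,c); print(-c['R'].T@c['t'],c['R'].round(2).tolist())
for b in blobs(d,c,.068,.08,30): print(b)
E
```

```text
time: 1.68
eef_pos: [0.4732, 0.1442, 0.1731]
tcp_rot: [0.424, 0.906, -0.002, -0.003]
contact_force: [0.3, -0.1, 1.3]
opening: 0.7
finger_force: 0.0
[array([0.4732, 0.1442, 0.1731]), array([0.4732, 0.1442, 0.1731]), array([0.4732, 0.1442, 0.1731])]
[0.42728673 0.20131556 0.29745134] [[0.77, 0.64, -0.01], [0.62, -0.73, 0.29], [0.18, -0.22, -0.96]]
(np.int32(2897), array([286., 220.]), array([0.4768, 0.1461, 0.0753]), array([0.4774, 0.1454, 0.0203]))
```

View pics/w1.png

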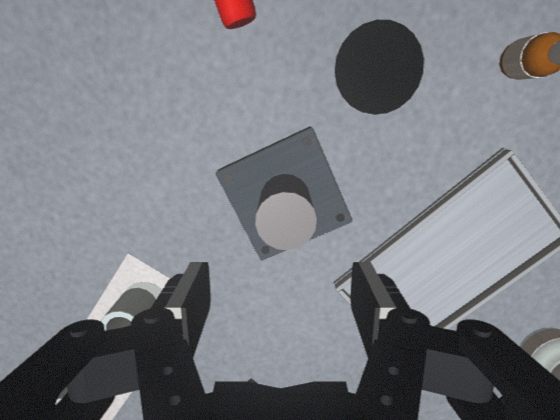

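The wrist picture shows the cap centred at (286,220) and the disc at (379,67), which agrees with the other views. I'm descending now to grip the cap.

```bash
python3 -m handwheel '[0.013,0,-0.26,0,0,0,0,0,-0.26,0,0,0,0,0,-0.26,0,0,0,0,0,0,0,0,0,0,0,0,0,0,0]'
python3 -m handwheel '[0,0,0,0,0,0,0,0,0,0,0,0,0,0,0,0,0,0,0,0,0,0,0,0,0,0,0,0,0,0]' 0 50
python3 -m handwheel '[0,0,0.2,0,0,0,0,0,0.2,0,0,0,0,0,0.2,0,0,0,0,0,0,0,0,0]'
```

```text
time: 2.15
eef_pos: [0.4771, 0.1444, 0.0588]
tcp_rot: [0.423, 0.906, -0.0, -0.001]
contact_force: [-0.2, 1.0, 0.2]
opening: 0.699
finger_force: 0.0
time: 2.57
eef_pos: [0.4805, 0.1445, 0.0628]
tcp_rot: [0.424, 0.906, 0.002, 0.004]
contact_force: [-0.4, 0.2, 7.7]
opening: 0.458
finger_force: 50.8
time: 2.9
eef_pos: [0.4821, 0.1446, 0.1573]
tcp_rot: [0.424, 0.906, 0.004, 0.007]
contact_force: [1.2, 0.3, 0.4]
opening: 0.455
finger_force: 50.7
```

```bash
python3 -m handwheel '[-0.013,0.2,0,0,0,0,-0.013,0.2,0,0,0,0,-0.013,0.2,0,0,0,0,-0.013,0.2,0,0,0,0,0,0,0,0,0,0]'
python3 -m handwheel '[0,0,0,0,0,0,0,0,0,0,0,0]'
python3 - <<'E'
from h import *
for n in('top','side'):
    p,d,c=cam(n); cv2.imwrite(f'pics/{n}1.png',p); np.savez(f'{n}1.npz',p=p,d=d,**c)
p,d,c=cam('wrist'); cv2.imwrite('pics/w2.png',p)
print(ctrl.get_state()['eef_pos'])
z=np.load('side1.npz');cv2.imwrite('pics/s1c.png',cv2.resize(z['p'][90:240,100:300],(800,600)))
E
```

```text
time: 3.32
eef_pos: [0.4692, 0.268, 0.15]
tcp_rot: [0.422, 0.907, 0.002, 0.001]
contact_force: [-0.8, -0.0, -0.2]
opening: 0.46
finger_force: 50.7
time: 3.48
eef_pos: [0.4694, 0.2639, 0.1489]
tcp_rot: [0.423, 0.906, 0.0, 0.0]
contact_force: [0.8, -0.7, -0.4]
opening: 0.458
finger_force: 50.7
[0.46953599 0.26305746 0.14851137]
```

View pics/s1c.png

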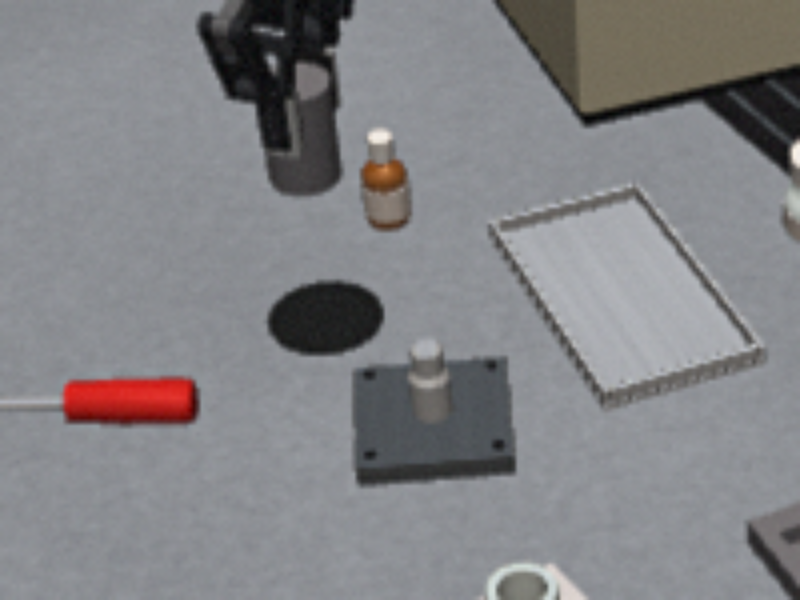

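The crop shows the cap held upright and the bare pin at crop (430,380), with the disc free at (325,317). I'm lowering the cap onto the disc.

```bash
python3 -m handwheel '[0,0,-0.2,0,0,0,0,0,-0.2,0,0,0,0,0,-0.2,0,0,0,0,0,-0.05,0,0,0,0,0,0,0,0,0]'
python3 -m handwheel '[0,0,-0.015,0,0,0,0,0,0,0,0,0]'
```

```text
time: 4.05
eef_pos: [0.4697, 0.263, 0.0511]
tcp_rot: [0.424, 0.905, -0.001, -0.001]
contact_force: [1.2, -0.2, -0.4]
opening: 0.457
finger_force: 52.4
time: 4.22
eef_pos: [0.4702, 0.2633, 0.0507]
tcp_rot: [0.424, 0.906, -0.0, -0.0]
contact_force: [-3.5, -2.5, 10.1]
opening: 0.457
finger_force: 53.3
```

```bash
python3 -m handwheel '[0,0,0,0,0,0,0,0,0,0,0,0,0,0,0,0,0,0,0,0,0.25,0,0,0,0,0,0.25,0,0,0]' 0.8
python3 -m handwheel '[0.013,-0.2,0.2,0,0,0,0.013,-0.2,0,0,0,0,0.013,-0.2,0,0,0,0,0.013,-0.2,0,0,0,0,0,0,0,0,0,0]'
python3 -m handwheel '[0,0,0,0,0,0,0,0,0,0,0,0]'
cat >> h.py <<'E'
def mask_c(p,d,c,lo,hi,x,y,r=.06):
    "image centroid of height-band near (x,y), intersected with plane at band median"
    P=cloud(d,c); m=(P[...,2]>lo)&(P[...,2]<hi)&(np.hypot(P[...,0]-x,P[...,1]-y)<r)&(d>0)
    Q=P[m]; (a,b),R=cv2.minEnclosingCircle(Q[:,:2].astype(np.float32)); return m.sum(),Q.mean(0).round(4),np.round([a,b,R],4)
E
python3 - <<'E'
from h import *
print(ctrl.get_state()['eef_pos'])
for n in('wrist','top','side'):
    p,d,c=cam(n); cv2.imwrite(f'pics/{n}2.png',p); np.savez(f'{n}2.npz',p=p,d=d,**c)
    print(n,'pin',mask_c(p,d,c,.052,.064,.478,.144,.025),'cap',mask_c(p,d,c,.058,.07,.469,.264,.035))
    for b in blobs(d,c,.032,.05): 
        if b[2][0]<.5 and b[2][1]<.02:print(b[1],b[3])
E
```

```text
time: 4.63
eef_pos: [0.4668, 0.2629, 0.121]
tcp_rot: [0.424, 0.906, -0.003, -0.003]
contact_force: [1.0, 0.8, 1.0]
opening: 0.799
finger_force: 0.0
time: 5.05
eef_pos: [0.4773, 0.1408, 0.1531]
tcp_rot: [0.426, 0.905, -0.001, 0.001]
contact_force: [-0.2, 0.6, 0.0]
opening: 0.798
finger_force: 0.0
time: 5.22
eef_pos: [0.477, 0.1446, 0.1528]
tcp_rot: [0.424, 0.906, 0.0, -0.0]
contact_force: [0.2, -0.2, 0.1]
opening: 0.802
finger_force: 0.0
[0.47698324 0.14463001 0.15282962]
wrist pin (np.int64(561), array([0.4767, 0.1462, 0.0586]), array([0.4776, 0.1454, 0.0087])) cap (np.int64(4677), array([0.4689, 0.2657, 0.0643]), array([0.4695, 0.2661, 0.0205]))
[101. 325.] [ 0.4344 -0.0166  0.0123]
[101. 402.] [ 0.47   -0.0741  0.0045]
top pin (np.int64(0), array([nan, nan, nan]), array([0., 0., 0.])) cap (np.int64(23), array([0.4688, 0.2515, 0.0635]), array([0.4694, 0.2526, 0.0079]))
[404. 243.] [ 0.4753 -0.3065  0.0182]
[381. 246.] [ 0.4675 -0.2502  0.018 ]
[309. 250.] [ 0.4538 -0.0707  0.0181]
[332. 251.] [ 0.4522 -0.1292  0.0179]
[289. 255.] [ 0.4413 -0.024   0.0178]
side pin (np.int64(46), array([0.4777, 0.1405, 0.0574]), array([0.4793, 0.1425, 0.0104])) cap (np.int64(180), array([0.4702, 0.2609, 0.0635]), array([0.4695, 0.2636, 0.0229]))
[230. 238.] [ 0.4422 -0.0253  0.0199]
[248. 251.] [ 0.4549 -0.0726  0.0205]
[263. 271.] [ 0.4527 -0.1317  0.019 ]
[308. 313.] [ 0.4683 -0.2533  0.0193]
[333. 334.] [ 0.4761 -0.3085  0.0187]h.py:27: RuntimeWarning: Mean of empty slice.
  Q=P[m]; (a,b),R=cv2.minEnclosingCircle(Q[:,:2].astype(np.float32)); return m.sum(),Q.mean(0).round(4),np.round([a,b,R],4)
  ret = um.true_divide(
```

View pics/wrist2.png

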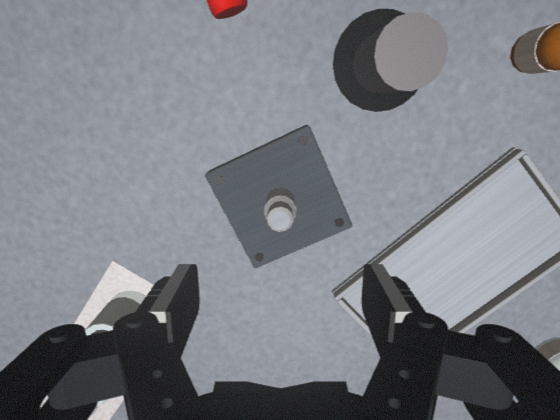

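Cap stands upright on the disc (top at z 0.064), and the pin's nose is at (280,215) in the wrist picture, z 0.0586. Next is the first sleeve.

```bash
python3 -m handwheel '[-0.047,-0.225,0,0,0,0,-0.047,-0.225,0,0,0,0,-0.047,-0.225,0,0,0,0,-0.047,-0.225,0,0,0,0,-0.047,-0.225,0,0,0,0]' 0.7
python3 -m handwheel '[0,0,0,0,0,0,0,0,0,0,0,0,0,0,0,0,0,0]'
python3 - <<'E'
from h import *
print(ctrl.get_state()['eef_pos'])
p,d,c=cam('wrist'); cv2.imwrite('pics/w3.png',p)
for b in blobs(d,c,.034,.05,100): print(b)
E
```

```text
time: 5.78
eef_pos: [0.4415, -0.0245, 0.153]
tcp_rot: [0.423, 0.906, 0.0, 0.0]
contact_force: [0.3, -0.2, -0.2]
opening: 0.698
finger_force: 0.0
time: 6.03
eef_pos: [0.442, -0.0235, 0.153]
tcp_rot: [0.424, 0.906, 0.0, -0.0]
contact_force: [0.1, 0.9, -0.9]
opening: 0.7
finger_force: 0.0
[ 0.44200126 -0.02352329  0.15296566]
(np.int32(782), array([494.,  44.]), array([0.4735, 0.1401, 0.0415]), array([0.4774, 0.1448, 0.0114]))
(np.int32(1208), array([278., 209.]), array([ 0.441 , -0.023 ,  0.0397]), array([ 0.4416, -0.0235,  0.0181]))
(np.int32(1397), array([250., 267.]), array([ 0.4534, -0.0692,  0.0397]), array([ 0.454 , -0.0701,  0.0181]))
(np.int32(539), array([214., 322.]), array([ 0.4611, -0.123 ,  0.0396]), array([ 0.4556, -0.1268,  0.0175]))
(np.int32(527), array([438., 407.]), array([ 0.6498, -0.0694,  0.0407]), array([ 0.6544, -0.065 ,  0.0165]))
(np.int32(336), array([128., 413.]), array([ 0.4582, -0.2391,  0.0387]), array([ 0.4601, -0.2439,  0.0141]))
```

```bash
python3 -m handwheel '[0,0,-0.2,0,0,0,0,0,-0.2,0,0,0,0,0,-0.2,0,0,0,0,0,-0.2,0,0,0,0,0,0,0,0,0]'
python3 -m handwheel '[0,0,0,0,0,0,0,0,0,0,0,0,0,0,0,0,0,0,0,0,0,0,0,0,0,0,0,0,0,0]' 0 50
python3 -m handwheel '[0,0,0.2,0,0,0,0,0,0.2,0,0,0,0,0,0.2,0,0,0,0,0,0,0,0,0,0,0,0,0,0,0]'
python3 - <<'E'
from h import *
print(ctrl.get_state()['eef_pos'])
p,d,c=cam('wrist'); cv2.imwrite('pics/w4.png',p); np.savez('w4.npz',p=p,d=d,**c)
E
```

```text
time: 6.5
eef_pos: [0.4372, -0.0213, 0.0274]
tcp_rot: [0.422, 0.906, -0.001, -0.006]
contact_force: [-1.8, 0.5, -1.1]
opening: 0.7
finger_force: 0.0
time: 6.92
eef_pos: [0.4431, -0.0244, 0.0347]
tcp_rot: [0.424, 0.906, 0.0, 0.002]
contact_force: [0.5, 0.8, 0.2]
opening: 0.405
finger_force: 49.8
time: 7.33
eef_pos: [0.4436, -0.0247, 0.1259]
tcp_rot: [0.424, 0.906, 0.001, 0.003]
contact_force: [-0.2, -0.5, -1.1]
opening: 0.405
finger_force: 50.1
[ 0.44362334 -0.02473039  0.12586858]
```

View pics/w4.png

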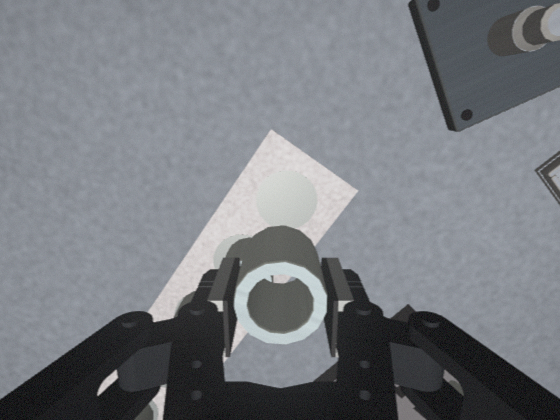

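The sleeve is held with its ring centred at (281,302) in the wrist picture, and mark one on the sheet is empty.

```bash
cat >> h.py <<'E'
def ring(d,c,z,tol,x,y,r):
    "centre of round face at height z: depth band -> contour -> ellipse -> ray on plane"
    P=cloud(d,c); m=((abs(P[...,2]-z)<tol)&(np.hypot(P[...,0]-x,P[...,1]-y)<r)&(d>0)).astype(np.uint8)
    zz=np.median(P[...,2][m>0]); pts=cv2.convexHull(max(cv2.findContours(m,0,1)[0],key=len)); (u,v),ax,_=cv2.fitEllipse(pts)
    return np.round([u,v,*ax],1),onplane(c,u,v,zz).round(4)
E
python3 - <<'E'
from h import *
def ld(f): z=np.load(f); return z['p'],z['d'],{k:z[k] for k in('R','t','f','cx','cy')}
p,d,c=ld('w4.npz'); P=cloud(d,c); print(P[302,[238,322],2],P[262:342:79,281,2])
print(ring(d,c,.132,.006,.4425,-.0245,.022))
p,d,c=ld('wrist2.npz'); print(ring(d,c,.059,.004,.477,.145,.02)); print(ring(d,c,.064,.004,.469,.265,.03))
E
```

```text
[0.13118298 0.13151902] [0.13105249 0.13091018]
(array([276.5, 301.2,  93.3, 124. ]), array([ 0.4421, -0.0237,  0.1314]))
(array([280.2, 218.3,  25.7,  26.2]), array([0.4769, 0.1461, 0.0591]))
(array([410.3,  51.5,  72. ,  82.2]), array([0.4689, 0.2659, 0.0644]))
```

```bash
python3 -m handwheel '[0.046,0.226,0,0,0,0,0.046,0.226,0,0,0,0,0.046,0.226,0,0,0,0,0.046,0.226,0,0,0,0,0.046,0.226,0,0,0,0]'
python3 -m handwheel '[0,0,0,0,0,0,0,0,0,0,0,0,0,0,0,0,0,0]'
python3 - <<'E'
from h import *
print(ctrl.get_state()['eef_pos'])
for n in('wrist','top','side'):
    p,d,c=cam(n); cv2.imwrite(f'pics/{n}3.png',p); np.savez(f'{n}3.npz',p=p,d=d,**c)
    print(n,'cap',mask_c(p,d,c,.06,.07,.469,.264,.026))
    P=cloud(d,c); m=(P[...,2]>.011)&(P[...,2]<.02)&(abs(P[...,0]-.477)<.07)&(abs(P[...,1]-.143)<.07)
    print('base',cv2.minAreaRect(P[m][:,:2].astype(np.float32)*1000))
p=cv2.imread('pics/side3.png');cv2.imwrite('pics/s3c.png',cv2.resize(p[130:220,160:280],(800,600),interpolation=3))
E
```

```text
time: 7.8
eef_pos: [0.4751, 0.1467, 0.1211]
tcp_rot: [0.424, 0.906, -0.001, -0.002]
contact_force: [0.2, -0.4, -0.5]
opening: 0.406
finger_force: 50.2
time: 8.05
eef_pos: [0.4751, 0.1451, 0.1214]
tcp_rot: [0.423, 0.906, -0.001, -0.001]
contact_force: [0.8, -0.2, -1.0]
opening: 0.41
finger_force: 50.2
[0.47509306 0.14509914 0.12136272]
wrist cap (np.int64(6477), array([0.4689, 0.2658, 0.0644]), array([0.4695, 0.266 , 0.0205]))
base ((477.2515563964844, 145.38949584960938), (85.14006042480469, 84.84217071533203), 64.8197021484375)
top cap (np.int64(1), array([0.467 , 0.246 , 0.0631]), array([4.67e-01, 2.46e-01, 1.00e-04]))
base ((466.93280029296875, 110.3437728881836), (36.91017532348633, 89.07572937011719), 85.8911361694336)
side cap (np.int64(142), array([0.4673, 0.262 , 0.064 ]), array([0.4728, 0.2625, 0.023 ]))
base ((478.6365661621094, 142.09085083007812), (89.68913269042969, 83.6561508178711), 64.9915771484375)
```

View pics/s3c.png

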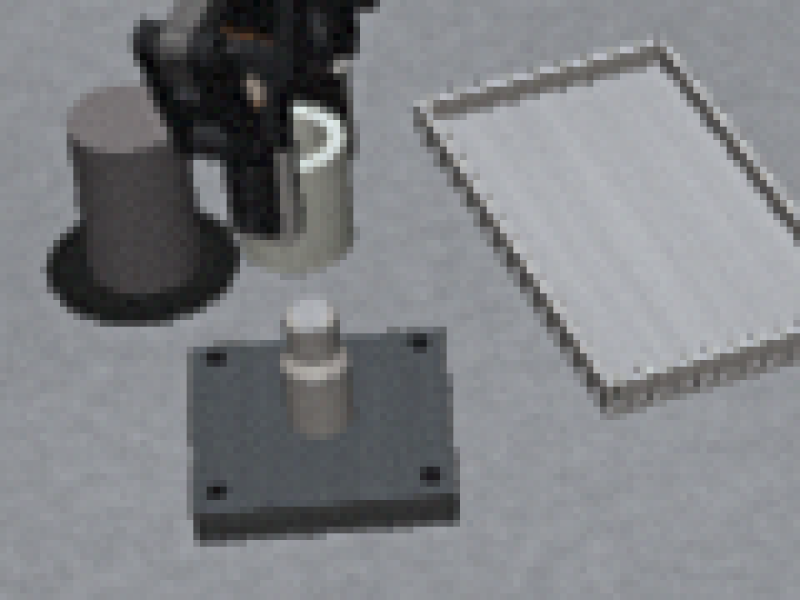

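The crop shows the sleeve hanging over the pin. The pin's nose is at crop (315,330) and the sleeve's lower edge is centred at x≈298, which is right given the perspective. I'm descending in steps.

```bash
python3 -m handwheel '[-0.005,-0.007,-0.18,0,0,0,0,0,0,0,0,0,0,0,-0.03,0,0,0,0,0,-0.03,0,0,0,0,0,0,0,0,0]'
python3 -m handwheel '[0,0,-0.03,0,0,0,0,0,0,0,0,0]'
```

```text
time: 8.62
eef_pos: [0.4754, 0.1439, 0.0868]
tcp_rot: [0.424, 0.906, -0.0, -0.0]
contact_force: [-0.2, -0.3, -0.3]
opening: 0.402
finger_force: 50.2
time: 8.78
eef_pos: [0.4756, 0.1442, 0.0824]
tcp_rot: [0.424, 0.906, -0.0, -0.0]
contact_force: [0.8, 0.6, -1.1]
opening: 0.405
finger_force: 50.2
```

```bash
python3 -m handwheel '[0,0,-0.03,0,0,0,0,0,-0.03,0,0,0,0,0,0,0,0,0]'
python3 -m handwheel '[0,0,-0.02,0,0,0,0,0,0,0,0,0]'
python3 -m handwheel '[0,0,-0.02,0,0,0,0,0,0,0,0,0]'
```

```text
time: 9.03
eef_pos: [0.4754, 0.1443, 0.0727]
tcp_rot: [0.424, 0.906, -0.0, -0.0]
contact_force: [1.5, -0.3, -1.3]
opening: 0.404
finger_force: 50.2
time: 9.2
eef_pos: [0.4755, 0.1443, 0.0701]
tcp_rot: [0.424, 0.906, -0.0, -0.0]
contact_force: [1.1, 0.6, -0.7]
opening: 0.409
finger_force: 50.3
time: 9.37
eef_pos: [0.4756, 0.1443, 0.0671]
tcp_rot: [0.424, 0.906, 0.0, -0.0]
contact_force: [0.4, 0.1, -1.1]
opening: 0.405
finger_force: 50.3
```

```bash
python3 -m handwheel '[0,0,-0.05,0,0,0,0,0,-0.05,0,0,0,0,0,0,0,0,0]'
python3 -m handwheel '[0,0,-0.02,0,0,0,0,0,0,0,0,0]'
python3 -m handwheel '[0,0,-0.015,0,0,0,0,0,0,0,0,0]'
```

```text
time: 9.62
eef_pos: [0.4755, 0.1442, 0.0511]
tcp_rot: [0.424, 0.906, 0.0, 0.0]
contact_force: [2.8, 0.5, -1.4]
opening: 0.401
finger_force: 50.1
time: 9.78
eef_pos: [0.4757, 0.1443, 0.0496]
tcp_rot: [0.424, 0.906, -0.0, -0.0]
contact_force: [0.5, 0.2, 1.6]
opening: 0.405
finger_force: 50.4
time: 9.95
eef_pos: [0.4758, 0.1443, 0.0495]
tcp_rot: [0.423, 0.906, -0.001, -0.001]
contact_force: [-6.6, -2.3, 15.8]
opening: 0.405
finger_force: 51.7
```

First sleeve is home (TCP 0.0495, 16 N), so it fits. It goes into the empty pocket at low x, +y end.

```bash
python3 -m handwheel '[0,0,0.15,0,0,0,0,0,0.2,0,0,0,0,0,0.2,0,0,0,0,0,0,0,0,0]'
python3 -m handwheel '[0.118,-0.195,0,0,0,0,0.118,-0.195,0,0,0,0,0.118,-0.195,0,0,0,0,0.118,-0.195,0,0,0,0,0.118,-0.195,0,0,0,0]'
python3 -m handwheel '[0.118,-0.195,0,0,0,0,0.118,-0.195,0,0,0,0,0,0,0,0,0,0,0,0,0,0,0,0,0,0,0,0,0,0]'
python3 - <<'E'
from h import *
print(ctrl.get_state()['eef_pos'])
p,d,c=cam('wrist'); cv2.imwrite('pics/w5.png',p); np.savez('w5.npz',p=p,d=d,**c)
P=cloud(d,c); m=(P[...,2]>.012)&(P[...,2]<.02)&(abs(P[...,0]-.623)<.1)&(abs(P[...,1]+.129)<.13)
print(m.sum(),cv2.minAreaRect(P[m][:,:2].astype(np.float32)*1000), P[m].max(0),P[m].min(0))
for b in blobs(d,c,.038,.05,60): print(b[0],b[1],b[3])
E
```

```text
time: 10.28
eef_pos: [0.4793, 0.1447, 0.1358]
tcp_rot: [0.424, 0.906, 0.003, 0.005]
contact_force: [1.9, 0.6, 0.1]
opening: 0.406
finger_force: 53.3
time: 10.7
eef_pos: [0.5639, -0.0032, 0.1287]
tcp_rot: [0.424, 0.906, -0.0, -0.001]
contact_force: [0.4, 0.1, -0.4]
opening: 0.408
finger_force: 53.3
time: 11.12
eef_pos: [0.5985, -0.0601, 0.1284]
tcp_rot: [0.424, 0.906, -0.0, -0.002]
contact_force: [-0.5, -0.0, -0.3]
opening: 0.402
finger_force: 53.3
[ 0.59845022 -0.06008231  0.12843003]
10913 ((624.684814453125, -127.63139343261719), (203.93692016601562, 118.79316711425781), 85.48078155517578) [ 0.69104699 -0.02159189  0.01997878] [ 0.5595543  -0.22969453  0.01200105]
2399 [68. 78.] [ 0.4541 -0.0702  0.0184]
1524 [ 24. 158.] [ 0.4532 -0.1285  0.0181]
499 [359. 271.] [ 0.6587 -0.0567  0.0161]
310 [195. 284.] [ 0.5872 -0.1247  0.015 ]
793 [273. 355.] [ 0.6524 -0.1301  0.018 ]
```

View pics/w5.png

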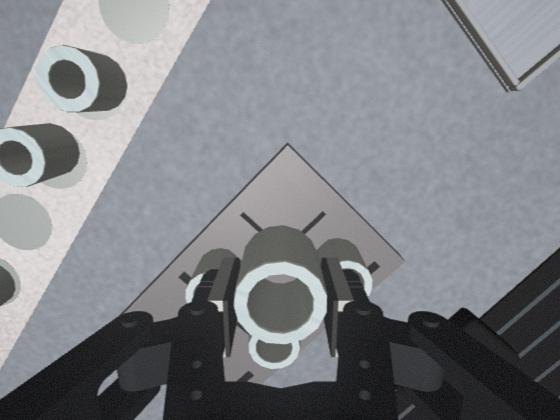

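The picture shows the held sleeve over the +y, low-x pocket, with the stock sleeves at (215,290), (345,280) and (273,345) clear of the pads. Lowering.

```bash
python3 -m handwheel '[0.004,0,-0.2,0,0,0,0,0,-0.2,0,0,0,0,0,-0.1,0,0,0,0,0,0,0,0,0]'
python3 -m handwheel '[0,0,-0.05,0,0,0,0,0,0,0,0,0]'
python3 -m handwheel '[0,0,-0.04,0,0,0,0,0,0,0,0,0]'
```

```text
time: 11.5
eef_pos: [0.5976, -0.0586, 0.0515]
tcp_rot: [0.423, 0.906, -0.0, -0.003]
contact_force: [-0.3, -0.1, -0.5]
opening: 0.405
finger_force: 53.3
time: 11.67
eef_pos: [0.5995, -0.0595, 0.0469]
tcp_rot: [0.423, 0.906, -0.0, -0.001]
contact_force: [-0.5, 0.1, -0.3]
opening: 0.404
finger_force: 53.3
time: 11.83
eef_pos: [0.5998, -0.0602, 0.0411]
tcp_rot: [0.424, 0.906, -0.0, -0.0]
contact_force: [-0.9, -0.1, -0.3]
opening: 0.405
finger_force: 53.3
```

```bash
python3 -m handwheel '[0,0,-0.02,0,0,0,0,0,0,0,0,0]'
python3 -m handwheel '[0,0,0,0,0,0,0,0,0,0,0,0,0,0,0,0,0,0]' 0.62
python3 -m handwheel '[0,0,0.25,0,0,0,0,0,0.25,0,0,0,0,0,0.267,0,0,0,0,0,0,0,0,0]'
python3 -m handwheel '[-0.197,-0.014,0,0,0,0,-0.197,-0.014,0,0,0,0,-0.197,-0.014,0,0,0,0,-0.197,-0.014,0,0,0,0,-0.197,-0.014,0,0,0,0]' 0.7
python3 -m handwheel '[0,0,0,0,0,0,0,0,0,0,0,0,0,0,0,0,0,0]'
python3 - <<'E'
from h import *
print(ctrl.get_state()['eef_pos'])
for n in('wrist','top','side'):
    p,d,c=cam(n); cv2.imwrite(f'pics/{n}4.png',p); np.savez(f'{n}4.npz',p=p,d=d,**c)
    for b in blobs(d,c,.034,.05,60 if n=='top' else 150):
        if b[3][2]<.025: print(n,b[1],b[2],b[3])
E
```

```text
time: 12.0
eef_pos: [0.6005, -0.0606, 0.0387]
tcp_rot: [0.424, 0.906, 0.0, 0.001]
contact_force: [0.2, 0.1, -0.8]
opening: 0.402
finger_force: 53.3
time: 12.25
eef_pos: [0.6002, -0.0605, 0.0385]
tcp_rot: [0.424, 0.906, 0.0, 0.0]
contact_force: [0.6, 0.6, 0.3]
opening: 0.618
finger_force: 0.0
time: 12.58
eef_pos: [0.6053, -0.0618, 0.1635]
tcp_rot: [0.424, 0.906, 0.001, 0.008]
contact_force: [2.3, -0.3, 1.0]
opening: 0.622
finger_force: 0.0
time: 13.0
eef_pos: [0.451, -0.0709, 0.1531]
tcp_rot: [0.424, 0.906, -0.0, 0.0]
contact_force: [0.3, 0.1, -0.0]
opening: 0.704
finger_force: 0.0
time: 13.25
eef_pos: [0.4532, -0.0713, 0.154]
tcp_rot: [0.424, 0.906, 0.0, 0.001]
contact_force: [0.7, -0.3, -0.4]
opening: 0.703
finger_force: 0.0
[ 0.45318626 -0.07130008  0.15400221]
wrist [280. 208.] [ 0.4534 -0.0696  0.0399] [ 0.4541 -0.0705  0.0181]
wrist [229. 265.] [ 0.4526 -0.1265  0.0397] [ 0.4524 -0.1284  0.0181]
wrist [442. 308.] [ 0.5959 -0.0522  0.0412] [ 0.5984 -0.0573  0.0172]
wrist [358. 365.] [ 0.5826 -0.1291  0.0417] [ 0.587  -0.1299  0.0146]
wrist [430. 406.] [ 0.6569 -0.121   0.0415] [ 
[... 422 characters left out ...]
61  0.0183]
top [381. 246.] [ 0.4674 -0.25    0.0386] [ 0.4672 -0.2504  0.0179]
side [332. 209.] [ 0.6566 -0.0684  0.0413] [ 0.6568 -0.067   0.0188]
side [309. 218.] [ 0.6003 -0.0638  0.0414] [ 0.5999 -0.063   0.0192]
side [350. 229.] [ 0.6509 -0.1342  0.0414] [ 0.6518 -0.1342  0.0192]
side [326. 239.] [ 0.5954 -0.1293  0.0412] [ 0.5964 -0.1285  0.0187]
side [248. 250.] [ 0.4538 -0.0745  0.0393] [ 0.4562 -0.0738  0.0197]
side [263. 270.] [ 0.452  -0.1322  0.0395] [ 0.4536 -0.1321  0.0186]
side [308. 313.] [ 0.4665 -0.2539  0.0395] [ 0.468  -0.2526  0.019 ]
side [406. 315.] [ 0.6037 -0.3432  0.0353] [ 0.6029 -0.3421  0.0229]
side [333. 334.] [ 0.4749 -0.3096  0.0397] [ 0.4764 -0.3089  0.0194]
```

```bash
python3 -m handwheel '[0.006,-0.008,-0.2,0,0,0,0,0,-0.2,0,0,0,0,0,-0.2,0,0,0,0,0,-0.2,0,0,0,0,0,0,0,0,0]'
python3 -m handwheel '[0,0,0,0,0,0,0,0,0,0,0,0,0,0,0,0,0,0,0,0,0,0,0,0,0,0,0,0,0,0]' 0 50
python3 -m handwheel '[0,0,0.2,0,0,0,0,0,0.2,0,0,0,0,0,0.2,0,0,0,0,0,0,0,0,0]'
python3 -m handwheel '[0.025,0.24,0,0,0,0,0.025,0.24,0,0,0,0,0.025,0.24,0,0,0,0,0.025,0.24,0,0,0,0,0.025,0.24,0,0,0,0]'
python3 -m handwheel '[0.025,0.243,0,0,0,0,0,0,0,0,0,0,0,0,0,0,0,0,0,0,0,0,0,0]'
```

```text
time: 13.82
eef_pos: [0.4494, -0.0705, 0.0277]
tcp_rot: [0.424, 0.906, -0.0, -0.006]
contact_force: [-0.8, 0.7, -0.8]
opening: 0.703
finger_force: 0.0
time: 14.23
eef_pos: [0.4544, -0.0726, 0.0349]
tcp_rot: [0.424, 0.906, 0.0, 0.002]
contact_force: [-0.2, 0.3, -1.1]
opening: 0.411
finger_force: 49.8
time: 14.57
eef_pos: [0.4575, -0.0738, 0.1306]
tcp_rot: [0.424, 0.906, 0.0, 0.007]
contact_force: [1.4, -0.2, 0.1]
opening: 0.415
finger_force: 50.2
time: 14.98
eef_pos: [0.4719, 0.1094, 0.1237]
tcp_rot: [0.424, 0.906, 0.0, 0.001]
contact_force: [0.5, 0.0, 1.1]
opening: 0.411
finger_force: 50.2
time: 15.32
eef_pos: [0.4755, 0.1442, 0.1233]
tcp_rot: [0.423, 0.906, -0.0, 0.0]
contact_force: [-0.8, -0.3, -1.0]
opening: 0.408
finger_force: 50.3
```

```bash
python3 -m handwheel '[0,0,-0.18,0,0,0,0,0,0,0,0,0,0,0,-0.03,0,0,0,0,0,0,0,0,0]'
python3 -m handwheel '[0,0,-0.03,0,0,0,0,0,0,0,0,0]'
python3 -m handwheel '[0,0,-0.03,0,0,0,0,0,0,0,0,0]'
```

```text
time: 15.65
eef_pos: [0.4759, 0.1432, 0.0917]
tcp_rot: [0.424, 0.905, -0.0, 0.0]
contact_force: [1.1, -0.5, -2.0]
opening: 0.408
finger_force: 50.3
time: 15.82
eef_pos: [0.4761, 0.1437, 0.0875]
tcp_rot: [0.424, 0.906, 0.0, 0.001]
contact_force: [1.2, -1.3, -0.7]
opening: 0.411
finger_force: 50.3
time: 15.98
eef_pos: [0.4763, 0.144, 0.0828]
tcp_rot: [0.424, 0.906, 0.0, 0.001]
contact_force: [2.8, -1.4, -1.4]
opening: 0.406
finger_force: 50.3
```

```bash
python3 -m handwheel '[0,0,-0.04,0,0,0,0,0,0,0,0,0]'
python3 -m handwheel '[0,0,-0.02,0,0,0,0,0,0,0,0,0]'
python3 -m handwheel '[0,0,-0.02,0,0,0,0,0,0,0,0,0]'
```

```text
time: 16.15
eef_pos: [0.4764, 0.1441, 0.0766]
tcp_rot: [0.424, 0.906, 0.0, 0.001]
contact_force: [3.4, -1.9, -1.3]
opening: 0.408
finger_force: 50.3
time: 16.32
eef_pos: [0.4772, 0.1439, 0.0747]
tcp_rot: [0.423, 0.906, 0.0, 0.002]
contact_force: [2.8, -3.2, 1.8]
opening: 0.405
finger_force: 50.6
time: 16.48
eef_pos: [0.4778, 0.1438, 0.0741]
tcp_rot: [0.423, 0.906, -0.0, 0.001]
contact_force: [-2.7, -4.5, 16.7]
opening: 0.414
finger_force: 51.9
```

It stops at TCP 0.074 with 17 N, lower end 0.040, so the second sleeve is a reject. To the tray, with a look for the tray's outline.

```bash
python3 -m handwheel '[0,0,0.1,0,0,0,0,0,0.15,0,0,0,0,0,0.15,0,0,0,0,0,0,0,0,0]'
python3 -m handwheel '[0.19,-0.013,0,0,0,0,0.19,-0.013,0,0,0,0,0.19,-0.013,0,0,0,0,0.19,-0.013,0,0,0,0,0.19,-0.013,0,0,0,0]'
python3 -m handwheel '[0,0,0,0,0,0,0,0,0,0,0,0,0,0,0,0,0,0]'
python3 - <<'E'
from h import *
print(ctrl.get_state()['eef_pos'])
p,d,c=cam('wrist'); cv2.imwrite('pics/w6.png',p); np.savez('w6.npz',p=p,d=d,**c)
z=np.load('top4.npz'); p=z['p']; c={k:z[k] for k in('R','t','f','cx','cy')}
P=cloud(z['d'],c); m=(P[...,2]>.002)&(P[...,2]<.016)&(P[...,0]>.565)&(P[...,0]<.69)&(P[...,1]>.09)&(P[...,1]<.29)
m=cv2.morphologyEx(m.astype(np.uint8),cv2.MORPH_OPEN,np.ones((3,3)))>0
print(cv2.minAreaRect(P[m][:,:2].astype(np.float32)*1000),m.sum())
E
```

```text
time: 16.82
eef_pos: [0.4775, 0.1449, 0.1345]
tcp_rot: [0.424, 0.906, 0.002, 0.002]
contact_force: [-0.1, 1.3, 0.6]
opening: 0.41
finger_force: 51.2
time: 17.23
eef_pos: [0.6178, 0.1347, 0.1283]
tcp_rot: [0.424, 0.906, -0.001, -0.002]
contact_force: [0.0, -0.5, 0.4]
opening: 0.412
finger_force: 51.2
time: 17.48
eef_pos: [0.6164, 0.1347, 0.1287]
tcp_rot: [0.424, 0.906, -0.001, -0.002]
contact_force: [-0.4, -0.5, -0.1]
opening: 0.409
finger_force: 51.2
[0.61635121 0.13474724 0.12867885]
((626.358154296875, 193.3682861328125), (183.5904998779297, 104.07656860351562), 82.85441589355469) 944
```

View pics/w6.png

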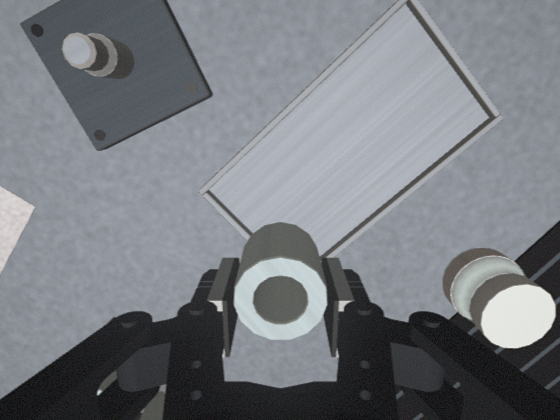

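The picture shows the tray with rim corners at (202,193), (410,0), (499,117) and the last hidden near (326,258). The held sleeve is over its -y end.

```bash
python3 - <<'E'
from h import *
z=np.load('w6.npz'); c={k:z[k] for k in('R','t','f','cx','cy')}
for q in((202,193),(410,0),(499,117),(326,258)): print(onplane(c,*q,.014).round(4))
E
```

```text
[0.5677 0.1105 0.014 ]
[0.5921 0.2835 0.014 ]
[0.6839 0.2731 0.014 ]
[0.6648 0.1289 0.014 ]
```

```bash
python3 -m handwheel '[0,0.038,-0.2,0,0,0,0,0,-0.2,0,0,0,0,0,-0.17,0,0,0,0,0,0,0,0,0,0,0,-0.03,0,0,0]'
python3 -m handwheel '[0,0,-0.02,0,0,0,0,0,0,0,0,0]'
```

```text
time: 17.95
eef_pos: [0.6169, 0.1405, 0.0405]
tcp_rot: [0.424, 0.906, -0.0, -0.001]
contact_force: [0.5, -0.6, -0.4]
opening: 0.408
finger_force: 52.6
time: 18.12
eef_pos: [0.6187, 0.1404, 0.0392]
tcp_rot: [0.424, 0.906, 0.0, 0.001]
contact_force: [0.3, 1.0, 0.0]
opening: 0.404
finger_force: 52.6
```

```bash
python3 -m handwheel '[0,0,-0.01,0,0,0,0,0,0,0,0,0]'
python3 -m handwheel '[0,0,0,0,0,0,0,0,0,0,0,0,0,0,0,0,0,0]' 0.6
python3 -m handwheel '[0,0,0.25,0,0,0,0,0,0.25,0,0,0,0,0,0.267,0,0,0,0,0,0,0,0,0]'
python3 -m handwheel '[-0.139,-0.226,0,0,0,0,-0.139,-0.226,0,0,0,0,-0.139,-0.226,0,0,0,0,-0.139,-0.226,0,0,0,0,-0.139,-0.226,0,0,0,0]' 0.7
python3 -m handwheel '[-0.139,-0.226,0,0,0,0,-0.139,-0.226,0,0,0,0,-0.139,-0.226,0,0,0,0,0,0,0,0,0,0,0,0,0,0,0,0]'
python3 - <<'E'
from h import *
print(ctrl.get_state()['eef_pos'])
for n in('wrist','top','side'):
    p,d,c=cam(n); cv2.imwrite(f'pics/{n}5.png',p); np.savez(f'{n}5.npz',p=p,d=d,**c)
    for b in blobs(d,c,.034,.05,60 if n=='top' else 150):
        if b[3][2]<.025: print(n,b[1],b[2],b[3])
E
```

```text
time: 18.28
eef_pos: [0.6193, 0.1404, 0.0387]
tcp_rot: [0.424, 0.906, 0.0, 0.001]
contact_force: [-1.7, 0.7, 4.5]
opening: 0.412
finger_force: 52.9
time: 18.53
eef_pos: [0.6184, 0.1402, 0.0366]
tcp_rot: [0.424, 0.906, 0.0, 0.0]
contact_force: [-0.1, 0.7, -0.1]
opening: 0.602
finger_force: 0.0
time: 18.87
eef_pos: [0.6236, 0.1407, 0.1616]
tcp_rot: [0.424, 0.906, 0.004, 0.007]
contact_force: [1.8, -0.1, 2.4]
opening: 0.6
finger_force: 0.0
time: 19.28
eef_pos: [0.5128, -0.0304, 0.1512]
tcp_rot: [0.423, 0.906, -0.0, 0.0]
contact_force: [0.6, -1.7, 0.6]
opening: 0.702
finger_force: 0.0
time: 19.7
eef_pos: [0.4507, -0.1326, 0.1514]
tcp_rot: [0.426, 0.905, 0.0, 0.0]
contact_force: [-0.0, -0.9, 0.5]
opening: 0.7
finger_force: 0.0
[ 0.45070943 -0.13258064  0.15141189]
wrist [285. 207.] [ 0.4518 -0.1279  0.04  ] [ 0.4525 -0.1286  0.018 ]
wrist [506. 264.] [ 0.5989 -0.0596  0.0418] [ 0.6005 -0.0597  0.0185]
wrist [541. 312.] [ 0.6503 -0.0681  0.0411] [ 0.6566 -0.064   0.0186]
wrist [439. 311.] [ 0.5911 -0.1158  0.0413] [ 0.5948 -0.1228  0.0174]
wrist [210. 340.] [ 0.4759 -0.2456  0.0393] [ 0.46
[... 273 characters left out ...]
602  0.0178]
top [330. 194.] [ 0.5956 -0.1248  0.0424] [ 0.596  -0.1257  0.0185]
top [404. 242.] [ 0.4758 -0.3061  0.0392] [ 0.4757 -0.3067  0.0179]
side [332. 209.] [ 0.6563 -0.0683  0.0415] [ 0.6589 -0.067   0.0195]
side [309. 218.] [ 0.6002 -0.064   0.0411] [ 0.6008 -0.0637  0.0191]
side [350. 229.] [ 0.6508 -0.1343  0.0416] [ 0.6509 -0.134   0.0194]
side [326. 239.] [ 0.5953 -0.1297  0.0415] [ 0.5965 -0.1294  0.0186]
side [263. 270.] [ 0.4522 -0.1322  0.0393] [ 0.4535 -0.1309  0.0192]
side [308. 313.] [ 0.4664 -0.2538  0.0392] [ 0.4677 -0.2535  0.0186]
side [405. 315.] [ 0.6026 -0.3426  0.0353] [ 0.6032 -0.3421  0.0234]
side [333. 334.] [ 0.475  -0.3094  0.0396] [ 0.4756 -0.3081  0.0188]
```

```bash
python3 -m handwheel '[0,0,-0.2,0,0,0,0,0,-0.2,0,0,0,0,0,-0.2,0,0,0,0,0,-0.187,0,0,0,0,0,0,0,0,0]'
python3 -m handwheel '[0,0,0,0,0,0,0,0,0,0,0,0,0,0,0,0,0,0,0,0,0,0,0,0,0,0,0,0,0,0]' 0 50
python3 -m handwheel '[0,0,0.2,0,0,0,0,0,0.2,0,0,0,0,0,0.2,0,0,0,0,0,0,0,0,0]'
python3 -m handwheel '[0.023,0.262,0,0,0,0,0.023,0.262,0,0,0,0,0.023,0.262,0,0,0,0,0.023,0.262,0,0,0,0,0.023,0.262,0,0,0,0]'
python3 -m handwheel '[0.024,0.262,0,0,0,0,0.024,0.262,0,0,0,0,0,0,0,0,0,0,0,0,0,0,0,0,0,0,0,0,0,0]'
```

```text
time: 20.27
eef_pos: [0.4479, -0.1273, 0.0278]
tcp_rot: [0.422, 0.906, 0.0, -0.006]
contact_force: [-1.5, 0.3, -1.1]
opening: 0.699
finger_force: 0.0
time: 20.68
eef_pos: [0.4526, -0.1314, 0.0349]
tcp_rot: [0.424, 0.906, -0.0, 0.002]
contact_force: [1.5, 0.2, 2.6]
opening: 0.402
finger_force: 50.1
time: 21.02
eef_pos: [0.4555, -0.1331, 0.1305]
tcp_rot: [0.424, 0.906, -0.0, 0.007]
contact_force: [1.8, -0.4, 0.4]
opening: 0.406
finger_force: 50.1
time: 21.43
eef_pos: [0.4685, 0.0671, 0.1237]
tcp_rot: [0.424, 0.906, 0.0, 0.001]
contact_force: [0.8, -0.6, -1.0]
opening: 0.404
finger_force: 50.1
time: 21.85
eef_pos: [0.4757, 0.1441, 0.1232]
tcp_rot: [0.423, 0.906, -0.0, 0.0]
contact_force: [-0.6, -0.6, -1.5]
opening: 0.409
finger_force: 50.2
```

```bash
python3 -m handwheel '[0,0,-0.18,0,0,0,0,0,0,0,0,0,0,0,-0.03,0,0,0,0,0,0,0,0,0]'
python3 -m handwheel '[0,0,-0.03,0,0,0,0,0,0,0,0,0]'
python3 -m handwheel '[0,0,-0.03,0,0,0,0,0,0,0,0,0]'
python3 -m handwheel '[0,0,-0.04,0,0,0,0,0,0,0,0,0]'
python3 -m handwheel '[0,0,-0.02,0,0,0,0,0,0,0,0,0]'
python3 -m handwheel '[0,0,-0.02,0,0,0,0,0,0,0,0,0]'
```

```text
time: 22.18
eef_pos: [0.476, 0.143, 0.0916]
tcp_rot: [0.425, 0.905, -0.0, -0.0]
contact_force: [0.3, -0.2, -0.8]
opening: 0.407
finger_force: 50.2
time: 22.35
eef_pos: [0.476, 0.1436, 0.0873]
tcp_rot: [0.424, 0.906, -0.0, 0.0]
contact_force: [1.3, -1.0, -1.5]
opening: 0.4
finger_force: 50.2
time: 22.52
eef_pos: [0.4761, 0.1439, 0.0826]
tcp_rot: [0.424, 0.906, 0.0, 0.0]
contact_force: [1.5, -0.5, -1.6]
opening: 0.401
finger_force: 50.2
time: 22.68
eef_pos: [0.4763, 0.1441, 0.0765]
tcp_rot: [0.424, 0.906, 0.0, 0.001]
contact_force: [1.8, -0.1, -0.3]
opening: 0.404
finger_force: 50.3
time: 22.85
eef_pos: [0.4773, 0.1438, 0.0747]
tcp_rot: [0.423, 0.906, 0.0, 0.002]
contact_force: [2.8, -2.3, 1.7]
opening: 0.397
finger_force: 50.6
time: 23.02
eef_pos: [0.4778, 0.1437, 0.0741]
tcp_rot: [0.423, 0.906, -0.0, 0.001]
contact_force: [-3.4, -3.9, 17.0]
opening: 0.405
finger_force: 52.1
```

```bash
python3 -m handwheel '[0,0,0.1,0,0,0,0,0,0.15,0,0,0,0,0,0.15,0,0,0,0,0,0,0,0,0]'
python3 -m handwheel '[0.198,0.066,0,0,0,0,0.198,0.066,0,0,0,0,0.198,0.066,0,0,0,0,0.198,0.066,0,0,0,0,0.198,0.066,0,0,0,0]'
python3 -m handwheel '[0,0,0,0,0,0,0,0,0,0,0,0]'
python3 -m handwheel '[0,0,-0.2,0,0,0,0,0,-0.2,0,0,0,0,0,-0.17,0,0,0,0,0,0,0,0,0,0,0,-0.03,0,0,0]'
python3 -m handwheel '[0,0,-0.02,0,0,0,0,0,-0.01,0,0,0,0,0,0,0,0,0]'
```

```text
time: 23.35
eef_pos: [0.4781, 0.1446, 0.1347]
tcp_rot: [0.424, 0.906, 0.002, 0.003]
contact_force: [0.3, 0.5, -0.2]
opening: 0.402
finger_force: 51.0
time: 23.77
eef_pos: [0.6243, 0.1942, 0.1284]
tcp_rot: [0.424, 0.906, -0.001, -0.002]
contact_force: [-0.7, -0.2, -0.4]
opening: 0.402
finger_force: 51.0
time: 23.93
eef_pos: [0.624, 0.1939, 0.1282]
tcp_rot: [0.424, 0.906, -0.001, -0.002]
contact_force: [-0.8, -0.5, -1.0]
opening: 0.403
finger_force: 51.0
time: 24.35
eef_pos: [0.6226, 0.1934, 0.0399]
tcp_rot: [0.424, 0.906, -0.001, -0.002]
contact_force: [-0.2, -0.3, 0.8]
opening: 0.4
finger_force: 49.9
time: 24.6
eef_pos: [0.6248, 0.1937, 0.0379]
tcp_rot: [0.424, 0.906, 0.0, 0.001]
contact_force: [0.1, 0.1, -0.7]
opening: 0.402
finger_force: 49.9
```

```bash
python3 -m handwheel '[0,0,0,0,0,0,0,0,0,0,0,0,0,0,0,0,0,0]' 0.6
python3 -m handwheel '[0,0,0.25,0,0,0,0,0,0.25,0,0,0,0,0,0.267,0,0,0,0,0,0,0,0,0]'
python3 -m handwheel '[-0.0875,-0.2475,0,0,0,0,-0.0875,-0.2475,0,0,0,0,-0.0875,-0.2475,0,0,0,0,-0.0875,-0.2475,0,0,0,0,-0.0875,-0.2475,0,0,0,0]' 0.7
python3 -m handwheel '[-0.0875,-0.2475,0,0,0,0,-0.0875,-0.2475,0,0,0,0,-0.0875,-0.2475,0,0,0,0,-0.0875,-0.2475,0,0,0,0,-0.0875,-0.2475,0,0,0,0]'
python3 -m handwheel '[-0.0875,-0.2475,0,0,0,0,-0.0875,-0.2475,0,0,0,0,0,0,0,0,0,0,0,0,0,0,0,0,0,0,0,0,0,0]'
python3 - <<'E'
from h import *
print(ctrl.get_state()['eef_pos'])
for n in('wrist','top','side'):
    p,d,c=cam(n); cv2.imwrite(f'pics/{n}6.png',p); np.savez(f'{n}6.npz',p=p,d=d,**c)
    for b in blobs(d,c,.034,.05,60 if n=='top' else 150):
        if b[3][2]<.025: print(n,b[1],b[2],b[3])
E
```

```text
time: 24.85
eef_pos: [0.6248, 0.1937, 0.037]
tcp_rot: [0.424, 0.906, 0.0, 0.001]
contact_force: [0.9, 0.2, 0.1]
opening: 0.597
finger_force: 0.0
time: 25.18
eef_pos: [0.6299, 0.1946, 0.1623]
tcp_rot: [0.424, 0.906, 0.005, 0.007]
contact_force: [2.1, -0.1, 3.2]
opening: 0.598
finger_force: 0.0
time: 25.6
eef_pos: [0.5581, 0.0067, 0.1516]
tcp_rot: [0.423, 0.906, 0.0, 0.001]
contact_force: [0.3, -0.3, 0.7]
opening: 0.701
finger_force: 0.0
time: 26.02
eef_pos: [0.4924, -0.1793, 0.1518]
tcp_rot: [0.424, 0.906, -0.0, 0.001]
contact_force: [-0.1, 0.0, 0.1]
opening: 0.701
finger_force: 0.0
time: 26.43
eef_pos: [0.4669, -0.2518, 0.1513]
tcp_rot: [0.424, 0.906, 0.0, 0.0]
contact_force: [0.3, 0.3, -1.0]
opening: 0.697
finger_force: 0.0
[ 0.4668754  -0.25175474  0.1513243 ]
wrist [537. 192.] [ 0.5903 -0.1304  0.0415] [ 0.5957 -0.1262  0.0181]
wrist [281. 209.] [ 0.467  -0.2499  0.0397] [ 0.4674 -0.2504  0.0179]
wrist [241. 273.] [ 0.4755 -0.3048  0.0397] [ 0.4762 -0.3058  0.0182]
wrist [344. 379.] [ 0.5995 -0.3289  0.0348] [ 0.599  -0.3351  0.0176]
top [306. 170.] [ 0.6563 -0.0642  0.042 ] [ 0.6566 -0.0639  0.0186]
top [332. 172.] [ 0.6511 -0.1302  0.042 ] [ 0.6514 -0.1305  0.0181]
top [204. 182.] [0.6231 0.1949 0.0426] [0.6228 0.1956 0.0185]
top [224. 184.] [0.6183 0.142  0.0426] [0.6184 0.1419 0.0179]
top [305. 192.] [ 0.5995 -0.0598  0.0425] [ 0.6    -0.0597  0.0181]
top [331. 193.] [ 0.5962 -0.125   0.0425] [ 0.5961 -0.1258  0.0184]
side [350. 229.] [ 0.6506 -0.1343  0.0416] [ 0.6511 -0.1326  0.0197]
side [308. 313.] [ 0.4662 -0.2534  0.0393] [ 0.4675 -0.2532  0.0186]
side [405. 315.] [ 0.6031 -0.3428  0.0352] [ 0.6026 -0.3426  0.0231]
side [333. 334.] [ 0.4752 -0.3096  0.0395] [ 0.475  -0.3078  0.0189]
```

```bash
python3 -m handwheel '[0,0,-0.2,0,0,0,0,0,-0.2,0,0,0,0,0,-0.2,0,0,0,0,0,-0.187,0,0,0,0,0,0,0,0,0]'
python3 -m handwheel '[0,0,0,0,0,0,0,0,0,0,0,0,0,0,0,0,0,0,0,0,0,0,0,0,0,0,0,0,0,0]' 0 50
python3 -m handwheel '[0,0,0.2,0,0,0,0,0,0.2,0,0,0,0,0,0.2,0,0,0,0,0,0,0,0,0]'
python3 -m handwheel '[0.0063,0.2636,0,0,0,0,0.0063,0.2636,0,0,0,0,0.0063,0.2636,0,0,0,0,0.0063,0.2636,0,0,0,0,0.0063,0.2636,0,0,0,0]'
python3 -m handwheel '[0.0063,0.2636,0,0,0,0,0.0063,0.2636,0,0,0,0,0.0063,0.2636,0,0,0,0,0.0063,0.2636,0,0,0,0,0.0063,0.2636,0,0,0,0]'
python3 -m handwheel '[0,0,0,0,0,0,0,0,0,0,0,0,0,0,0,0,0,0]'
```

```text
time: 27.0
eef_pos: [0.4636, -0.2475, 0.0275]
tcp_rot: [0.423, 0.906, 0.002, -0.006]
contact_force: [-1.4, 0.3, 0.4]
opening: 0.699
finger_force: 0.0
time: 27.42
eef_pos: [0.468, -0.2526, 0.0352]
tcp_rot: [0.424, 0.906, -0.0, 0.002]
contact_force: [0.5, 0.6, 3.5]
opening: 0.396
finger_force: 50.1
time: 27.75
eef_pos: [0.4705, -0.2548, 0.131]
tcp_rot: [0.424, 0.906, -0.002, 0.007]
contact_force: [0.3, -1.0, 0.3]
opening: 0.395
finger_force: 50.1
time: 28.17
eef_pos: [0.4712, -0.0526, 0.1235]
tcp_rot: [0.424, 0.906, 0.0, 0.0]
contact_force: [0.0, -0.8, -0.9]
opening: 0.395
finger_force: 50.1
time: 28.58
eef_pos: [0.476, 0.1454, 0.1236]
tcp_rot: [0.424, 0.906, 0.0, 0.0]
contact_force: [1.3, -0.8, -1.5]
opening: 0.401
finger_force: 50.1
time: 28.83
eef_pos: [0.4761, 0.1435, 0.1232]
tcp_rot: [0.423, 0.906, -0.0, 0.0]
contact_force: [0.2, -0.9, -1.1]
opening: 0.394
finger_force: 50.2
```

```bash
python3 -m handwheel '[0,0,-0.18,0,0,0,0,0,0,0,0,0,0,0,-0.03,0,0,0,0,0,0,0,0,0]'
python3 -m handwheel '[0,0,-0.03,0,0,0,0,0,0,0,0,0]'
python3 -m handwheel '[0,0,-0.03,0,0,0,0,0,0,0,0,0]'
python3 -m handwheel '[0,0,-0.04,0,0,0,0,0,0,0,0,0]'
python3 -m handwheel '[0,0,-0.02,0,0,0,0,0,0,0,0,0]'
python3 -m handwheel '[0,0,-0.02,0,0,0,0,0,0,0,0,0]'
```

```text
time: 29.17
eef_pos: [0.476, 0.1424, 0.0913]
tcp_rot: [0.425, 0.905, -0.0, -0.001]
contact_force: [-0.2, 0.2, -0.6]
opening: 0.396
finger_force: 50.2
time: 29.33
eef_pos: [0.4765, 0.143, 0.0874]
tcp_rot: [0.424, 0.906, 0.0, 0.0]
contact_force: [-0.2, -0.7, -0.9]
opening: 0.394
finger_force: 50.2
time: 29.5
eef_pos: [0.4762, 0.1434, 0.0825]
tcp_rot: [0.424, 0.906, -0.0, -0.0]
contact_force: [-1.1, -0.5, -0.6]
opening: 0.395
finger_force: 50.2
time: 29.67
eef_pos: [0.4757, 0.1435, 0.0759]
tcp_rot: [0.424, 0.906, -0.0, -0.001]
contact_force: [-1.3, -0.3, -0.8]
opening: 0.396
finger_force: 50.2
time: 29.83
eef_pos: [0.4762, 0.1436, 0.0733]
tcp_rot: [0.424, 0.906, -0.0, -0.0]
contact_force: [0.5, -0.6, -1.2]
opening: 0.394
finger_force: 50.2
time: 30.0
eef_pos: [0.4762, 0.1435, 0.0704]
tcp_rot: [0.424, 0.906, -0.0, -0.0]
contact_force: [0.9, -0.1, -1.7]
opening: 0.393
finger_force: 50.2
```

Passing the taper, so it fits; on to home.

```bash
python3 -m handwheel '[0,0,-0.06,0,0,0,0,0,-0.06,0,0,0,0,0,0,0,0,0]'
python3 -m handwheel '[0,0,-0.02,0,0,0,0,0,0,0,0,0]'
python3 -m handwheel '[0,0,-0.015,0,0,0,0,0,0,0,0,0]'
```

```text
time: 30.25
eef_pos: [0.4761, 0.1434, 0.0511]
tcp_rot: [0.424, 0.906, -0.0, 0.0]
contact_force: [3.2, 0.3, -2.8]
opening: 0.397
finger_force: 50.0
time: 30.42
eef_pos: [0.4764, 0.1436, 0.0502]
tcp_rot: [0.424, 0.906, -0.0, -0.001]
contact_force: [-0.6, -0.0, 3.9]
opening: 0.394
finger_force: 50.6
time: 30.58
eef_pos: [0.4765, 0.1436, 0.0501]
tcp_rot: [0.423, 0.906, -0.001, -0.001]
contact_force: [-6.7, -0.9, 18.5]
opening: 0.393
finger_force: 52.1
```

```bash
python3 -m handwheel '[0,0,0.15,0,0,0,0,0,0.2,0,0,0,0,0,0.2,0,0,0,0,0,0,0,0,0]'
python3 -m handwheel '[0.0838,-0.2486,0,0,0,0,0.0838,-0.2486,0,0,0,0,0.0838,-0.2486,0,0,0,0,0.0838,-0.2486,0,0,0,0,0.0838,-0.2486,0,0,0,0]'
python3 -m handwheel '[0.0838,-0.2486,0,0,0,0,0.0838,-0.2486,0,0,0,0,0.0838,-0.2486,0,0,0,0,0.0838,-0.2486,0,0,0,0,0,0,0,0,0,0]'
python3 -m handwheel '[0,0,0,0,0,0,0,0,0,0,0,0]'
python3 - <<'E'
from h import *
p,d,c=cam('wrist'); cv2.imwrite('pics/w7.png',p); np.savez('w7.npz',p=p,d=d,**c)
P=cloud(d,c); m=(P[...,2]>.012)&(P[...,2]<.02)&(abs(P[...,0]-.623)<.1)&(abs(P[...,1]+.129)<.13)
print(m.sum(),cv2.minAreaRect(P[m][:,:2].astype(np.float32)*1000))
E
```

```text
time: 30.92
eef_pos: [0.4801, 0.144, 0.1362]
tcp_rot: [0.424, 0.906, 0.003, 0.005]
contact_force: [0.8, 0.2, 1.0]
opening: 0.391
finger_force: 53.6
time: 31.33
eef_pos: [0.5388, -0.0444, 0.1291]
tcp_rot: [0.424, 0.906, -0.0, -0.001]
contact_force: [0.9, 0.8, -0.6]
opening: 0.398
finger_force: 53.6
time: 31.75
eef_pos: [0.5908, -0.1986, 0.1297]
tcp_rot: [0.426, 0.905, -0.001, 0.001]
contact_force: [-0.7, 0.0, 0.1]
opening: 0.391
finger_force: 53.6
time: 31.92
eef_pos: [0.5885, -0.1915, 0.1287]
tcp_rot: [0.424, 0.906, 0.0, -0.002]
contact_force: [-0.4, 0.4, -0.9]
opening: 0.39
finger_force: 53.6
26752 ((624.6980590820312, -127.55797576904297), (204.78285217285156, 118.92650604248047), 85.53990173339844)
```

View pics/w7.png

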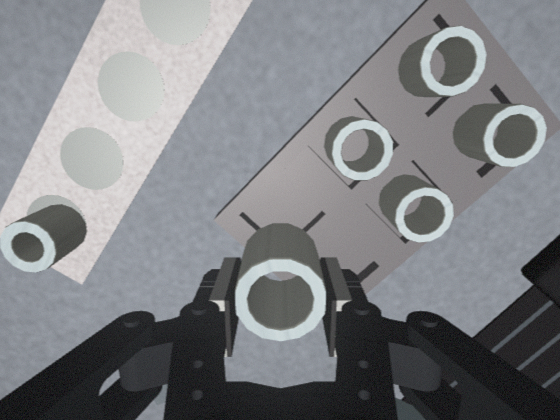

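The picture shows the four occupied pockets, all seated, and the held sleeve over the empty low-x, -y pocket. The last spare is at (30,245). Lowering.

```bash
python3 -m handwheel '[0,0,-0.2,0,0,0,0,0,-0.2,0,0,0,0,0,-0.1,0,0,0,0,0,0,0,0,0]'
python3 -m handwheel '[0,0,-0.05,0,0,0,0,0,0,0,0,0]'
python3 -m handwheel '[0,0,-0.04,0,0,0,0,0,0,0,0,0,0,0,-0.018,0,0,0,0,0,0,0,0,0]'
```

```text
time: 32.3
eef_pos: [0.5876, -0.1893, 0.0518]
tcp_rot: [0.423, 0.906, 0.0, -0.003]
contact_force: [0.2, 0.7, -0.4]
opening: 0.394
finger_force: 53.7
time: 32.47
eef_pos: [0.5888, -0.1906, 0.0468]
tcp_rot: [0.423, 0.906, 0.0, -0.001]
contact_force: [0.1, -0.1, -0.7]
opening: 0.393
finger_force: 53.7
time: 32.8
eef_pos: [0.5898, -0.1922, 0.0393]
tcp_rot: [0.424, 0.906, 0.0, 0.0]
contact_force: [0.4, 0.3, -0.7]
opening: 0.398
finger_force: 53.7
```

```bash
python3 -m handwheel '[0,0,0,0,0,0,0,0,0,0,0,0,0,0,0,0,0,0]' 0.62
python3 -m handwheel '[0,0,0.25,0,0,0,0,0,0.25,0,0,0,0,0,0.25,0,0,0,0,0,0,0,0,0]'
python3 -m handwheel '[-0.152,-0.154,0,0,0,0,-0.152,-0.154,0,0,0,0,-0.152,-0.154,0,0,0,0,-0.152,-0.154,0,0,0,0,-0.152,-0.154,0,0,0,0]' 0.7
python3 -m handwheel '[0,0,0,0,0,0,0,0,0,0,0,0,0,0,0,0,0,0]'
python3 - <<'E'
from h import *
print(ctrl.get_state()['eef_pos'])
for n in('wrist','top','side'):
    p,d,c=cam(n); cv2.imwrite(f'pics/{n}7.png',p); np.savez(f'{n}7.npz',p=p,d=d,**c)
    for b in blobs(d,c,.034,.05,60 if n=='top' else 150):
        if b[3][2]<.025: print(n,b[1],b[2],b[3])
E
```

```text
time: 33.05
eef_pos: [0.5896, -0.1923, 0.0391]
tcp_rot: [0.424, 0.906, -0.0, 0.0]
contact_force: [0.2, -0.5, -0.7]
opening: 0.617
finger_force: 0.0
time: 33.38
eef_pos: [0.5942, -0.1944, 0.1613]
tcp_rot: [0.424, 0.906, -0.0, 0.008]
contact_force: [1.1, -0.6, 1.4]
opening: 0.623
finger_force: 0.0
time: 33.8
eef_pos: [0.4744, -0.3084, 0.1515]
tcp_rot: [0.423, 0.906, -0.0, 0.0]
contact_force: [0.2, -0.5, -0.5]
opening: 0.699
finger_force: 0.0
time: 34.05
eef_pos: [0.4756, -0.3075, 0.1514]
tcp_rot: [0.424, 0.906, 0.0, 0.0]
contact_force: [0.1, -0.3, 1.1]
opening: 0.699
finger_force: 0.0
[ 0.47562907 -0.3075427   0.15142952]
wrist [521. 186.] [ 0.5875 -0.1907  0.042 ] [ 0.5886 -0.1903  0.0184]
wrist [281. 209.] [ 0.4756 -0.3054  0.04  ] [ 0.476  -0.3061  0.018 ]
wrist [360. 344.] [ 0.5955 -0.3521  0.0348] [ 0.5973 -0.3524  0.0175]
top [306. 170.] [ 0.6553 -0.064   0.0424] [ 0.6562 -0.0644  0.0182]
top [332. 172.] [ 0.651  -0.13    0.0425] [ 0.6517 -0.1297  0.0182]
top [204. 181.] [0.6235 0.1951 0.0422] [0.624  0.1951 0.0188]
top [225. 184.] [0.6181 0.1418 0.0422] [0.6187 0.1423 0.018 ]
top [304. 192.] [ 0.5994 -0.0597  0.0418] [ 0.6003 -0.0608  0.0182]
top [331. 194.] [ 0.5961 -0.1253  0.0422] [ 0.5962 -0.1258  0.0182]
top [357. 197.] [ 0.5882 -0.1901  0.0421] [ 0.5885 -0.1901  0.0182]
side [308. 218.] [ 0.6    -0.0633  0.0414] [ 0.6003 -0.0626  0.0192]
side [405. 316.] [ 0.603  -0.3435  0.0353] [ 0.6026 -0.3426  0.0231]
side [333. 334.] [ 0.475  -0.3098  0.0396] [ 0.4756 -0.3083  0.0192]
```

```bash
python3 -m handwheel '[0,0,-0.2,0,0,0,0,0,-0.2,0,0,0,0,0,-0.2,0,0,0,0,0,-0.187,0,0,0,0,0,0,0,0,0]'
python3 -m handwheel '[0,0,0,0,0,0,0,0,0,0,0,0,0,0,0,0,0,0,0,0,0,0,0,0,0,0,0,0,0,0]' 0 50
python3 -m handwheel '[0,0,0.2,0,0,0,0,0,0.2,0,0,0,0,0,0.2,0,0,0,0,0,0,0,0,0]'
python3 -m handwheel '[0.001,0.2506,0,0,0,0,0.001,0.2506,0,0,0,0,0.001,0.2506,0,0,0,0,0.001,0.2506,0,0,0,0,0.001,0.2506,0,0,0,0]'
python3 -m handwheel '[0,0.2506,0,0,0,0,0,0.2506,0,0,0,0,0,0.2506,0,0,0,0,0,0.2506,0,0,0,0,0,0.2506,0,0,0,0]'
python3 -m handwheel '[0,0.2506,0,0,0,0,0,0.2506,0,0,0,0,0,0,0,0,0,0,0,0,0,0,0,0,0,0,0,0,0,0]'
```

```text
time: 34.62
eef_pos: [0.4725, -0.3034, 0.0271]
tcp_rot: [0.423, 0.906, 0.002, -0.006]
contact_force: [-0.7, 0.6, -0.6]
opening: 0.697
finger_force: 0.0
time: 35.03
eef_pos: [0.4765, -0.3084, 0.0352]
tcp_rot: [0.424, 0.906, -0.001, 0.002]
contact_force: [0.1, -0.4, 1.2]
opening: 0.398
finger_force: 49.9
time: 35.37
eef_pos: [0.4789, -0.3107, 0.1314]
tcp_rot: [0.424, 0.906, -0.002, 0.007]
contact_force: [1.1, -0.9, 0.6]
opening: 0.399
finger_force: 50.1
time: 35.78
eef_pos: [0.4758, -0.1181, 0.1235]
tcp_rot: [0.424, 0.906, 0.0, 0.0]
contact_force: [0.5, -0.1, -0.4]
opening: 0.399
finger_force: 50.1
time: 36.2
eef_pos: [0.4759, 0.0701, 0.1237]
tcp_rot: [0.424, 0.906, 0.0, 0.001]
contact_force: [0.2, 0.1, -0.8]
opening: 0.4
finger_force: 50.1
time: 36.62
eef_pos: [0.4761, 0.1434, 0.1233]
tcp_rot: [0.423, 0.906, -0.0, 0.0]
contact_force: [-0.5, -0.1, -0.6]
opening: 0.397
finger_force: 50.2
```

```bash
python3 -m handwheel '[0,0,-0.18,0,0,0,0,0,0,0,0,0,0,0,-0.03,0,0,0,0,0,0,0,0,0]'
python3 -m handwheel '[0,0,-0.03,0,0,0,0,0,0,0,0,0]'
python3 -m handwheel '[0,0,-0.03,0,0,0,0,0,0,0,0,0]'
python3 -m handwheel '[0,0,-0.04,0,0,0,0,0,0,0,0,0]'
python3 -m handwheel '[0,0,-0.02,0,0,0,0,0,0,0,0,0]'
python3 -m handwheel '[0,0,-0.02,0,0,0,0,0,0,0,0,0]'
```

```text
time: 36.95
eef_pos: [0.4762, 0.1425, 0.0916]
tcp_rot: [0.425, 0.905, -0.0, -0.0]
contact_force: [0.5, -0.3, -0.9]
opening: 0.398
finger_force: 50.2
time: 37.12
eef_pos: [0.4761, 0.1429, 0.0872]
tcp_rot: [0.424, 0.906, -0.0, -0.0]
contact_force: [0.1, -0.9, -1.2]
opening: 0.4
finger_force: 50.3
time: 37.28
eef_pos: [0.4762, 0.1433, 0.0825]
tcp_rot: [0.424, 0.906, -0.0, 0.0]
contact_force: [0.9, -0.7, -1.4]
opening: 0.398
finger_force: 50.2
time: 37.45
eef_pos: [0.4766, 0.1435, 0.0765]
tcp_rot: [0.424, 0.906, 0.0, 0.001]
contact_force: [1.8, -0.4, -0.4]
opening: 0.399
finger_force: 50.3
time: 37.62
eef_pos: [0.4775, 0.1435, 0.0748]
tcp_rot: [0.424, 0.906, 0.001, 0.001]
contact_force: [-0.4, -1.2, 1.9]
opening: 0.396
finger_force: 50.7
time: 37.78
eef_pos: [0.478, 0.1435, 0.0743]
tcp_rot: [0.423, 0.906, -0.0, 0.001]
contact_force: [-5.0, -1.4, 18.3]
opening: 0.401
finger_force: 52.1
```

Third reject. Checking the beige box's clearance at the far tray end before going there.

```bash
python3 - <<'E'
from h import *
z=np.load('side7.npz'); c={k:z[k] for k in('R','t','f','cx','cy')}
print(onplane(c,245,113,0))
t=np.load('top7.npz'); c={k:t[k] for k in('R','t','f','cx','cy')}; P=cloud(t['d'],c)
m=(P[...,2]>.05)&(P[...,1]>.2)&(P[...,0]>.6); Q=P[m]; r=np.hypot(Q[:,0]-.631,Q[:,1]-.2445); i=r.argsort()[:3]; print(r[i],Q[i])
E
python3 -m handwheel '[0,0,0.1,0,0,0,0,0,0.15,0,0,0,0,0,0.15,0,0,0,0,0,0,0,0,0]'
```

```text
[0.72078444 0.39949386 0.        ]
[0.11506542 0.11583474 0.1160886 ] [[0.688834   0.34397502 0.19098828]
 [0.68727513 0.34574622 0.11051094]
 [0.68783103 0.34572647 0.15297032]]
time: 38.12
eef_pos: [0.4787, 0.1439, 0.1348]
tcp_rot: [0.424, 0.906, 0.002, 0.003]
contact_force: [1.6, -1.4, 0.4]
opening: 0.398
finger_force: 50.8
```

```bash
python3 -m handwheel '[0.171,0.108,0,0,0,0,0.171,0.108,0,0,0,0,0.171,0.108,0,0,0,0,0.171,0.108,0,0,0,0,0.171,0.108,0,0,0,0]'
python3 -m handwheel '[0.171,0.108,0,0,0,0,0,0,0,0,0,0,0,0,0,0,0,0]'
python3 -m handwheel '[0,0,-0.2,0,0,0,0,0,-0.2,0,0,0,0,0,-0.17,0,0,0,0,0,0,0,0,0,0,0,-0.03,0,0,0]'
python3 -m handwheel '[0,0,-0.015,0,0,0,0,0,0,0,0,0,0,0,0,0,0,0]'
```

```text
time: 38.53
eef_pos: [0.6044, 0.2252, 0.1286]
tcp_rot: [0.424, 0.906, -0.001, -0.001]
contact_force: [-0.1, -0.7, -0.8]
opening: 0.4
finger_force: 50.8
time: 38.78
eef_pos: [0.6297, 0.241, 0.1282]
tcp_rot: [0.423, 0.906, -0.001, -0.001]
contact_force: [-0.4, -0.7, -1.3]
opening: 0.396
finger_force: 50.8
time: 39.2
eef_pos: [0.6286, 0.24, 0.04]
tcp_rot: [0.424, 0.906, -0.001, -0.001]
contact_force: [0.6, -0.5, -0.4]
opening: 0.399
finger_force: 49.9
time: 39.45
eef_pos: [0.6306, 0.2407, 0.0399]
tcp_rot: [0.424, 0.906, 0.0, 0.001]
contact_force: [0.1, 0.2, 0.2]
opening: 0.398
finger_force: 49.9
```

```bash
python3 -m handwheel '[0,0,-0.01,0,0,0,0,0,0,0,0,0]'
python3 -m handwheel '[0,0,0,0,0,0,0,0,0,0,0,0,0,0,0,0,0,0]' 0.6
python3 -m handwheel '[0,0,0.25,0,0,0,0,0,0.25,0,0,0,0,0,0.267,0,0,0,0,0,0,0,0,0]'
python3 -m handwheel '[-0.215,0.032,0,0,0,0,-0.215,0.032,0,0,0,0,-0.215,0.032,0,0,0,0,-0.215,0.032,0,0,0,0,-0.215,0.032,0,0,0,0]' 0.7
python3 -m handwheel '[0,0,0,0,0,0,0,0,0,0,0,0,0,0,0,0,0,0]'
python3 - <<'E'
from h import *
print(ctrl.get_state()['eef_pos'])
for n in('wrist','top','side'):
    p,d,c=cam(n); cv2.imwrite(f'pics/{n}8.png',p); np.savez(f'{n}8.npz',p=p,d=d,**c)
    print(n,'cap',mask_c(p,d,c,.06,.068,.469,.264,.03))
    for b in blobs(d,c,.034,.05,60 if n=='top' else 150):
        if b[3][2]<.025: print(n,b[1],b[2],b[3])
E
```

```text
time: 39.62
eef_pos: [0.6307, 0.2408, 0.0382]
tcp_rot: [0.424, 0.906, 0.001, 0.001]
contact_force: [0.6, -0.1, 1.6]
opening: 0.395
finger_force: 50.1
time: 39.87
eef_pos: [0.6302, 0.2408, 0.0373]
tcp_rot: [0.424, 0.906, 0.0, 0.0]
contact_force: [0.0, -1.2, 0.6]
opening: 0.599
finger_force: 0.0
time: 40.2
eef_pos: [0.6353, 0.242, 0.1631]
tcp_rot: [0.424, 0.906, 0.005, 0.007]
contact_force: [1.8, 0.5, 2.4]
opening: 0.599
finger_force: 0.0
time: 40.62
eef_pos: [0.4674, 0.2647, 0.152]
tcp_rot: [0.424, 0.906, 0.0, 0.0]
contact_force: [-0.6, 0.2, -0.2]
opening: 0.697
finger_force: 0.0
time: 40.87
eef_pos: [0.4697, 0.2649, 0.1527]
tcp_rot: [0.424, 0.906, 0.001, 0.001]
contact_force: [0.3, 0.5, 0.2]
opening: 0.7
finger_force: 0.0
[0.46967635 0.26486398 0.15270345]
wrist cap (np.int64(3103), array([0.469 , 0.2666, 0.0644]), array([0.4697, 0.2661, 0.0202]))
wrist [425. 195.] [0.5385 0.3371 0.0404] [0.5438 0.3377 0.0139]
wrist [279. 187.] [0.4586 0.2786 0.0422] [0.464  0.2715 0.0185]
wrist [360. 363.] [0.5983 0.2106 0.0416] [0.6006 0.2095 0.0116]
top cap (np.int64(100), array([0.4741, 0.2583, 0
[... 311 characters left out ...]
 [331. 194.] [ 0.5956 -0.125   0.0423] [ 0.5955 -0.1261  0.0183]
top [357. 197.] [ 0.5882 -0.1899  0.0423] [ 0.5899 -0.1904  0.0189]
side cap (np.int64(165), array([0.4702, 0.262 , 0.0639]), array([0.4716, 0.2621, 0.0226]))
side [264. 163.] [0.6187 0.1376 0.0417] [0.6218 0.1385 0.0213]
side [332. 209.] [ 0.6564 -0.0683  0.0412] [ 0.6565 -0.0674  0.0194]
side [308. 218.] [ 0.5999 -0.0637  0.0416] [ 0.6002 -0.0621  0.019 ]
side [350. 229.] [ 0.6508 -0.1344  0.0414] [ 0.6506 -0.1317  0.0201]
side [326. 238.] [ 0.5952 -0.1294  0.0416] [ 0.596  -0.1287  0.0187]
side [344. 261.] [ 0.5879 -0.1943  0.0415] [ 0.5887 -0.1929  0.0186]
side [405. 316.] [ 0.6024 -0.3433  0.0354] [ 0.6024 -0.3437  0.0225]
```

View pics/side8.png

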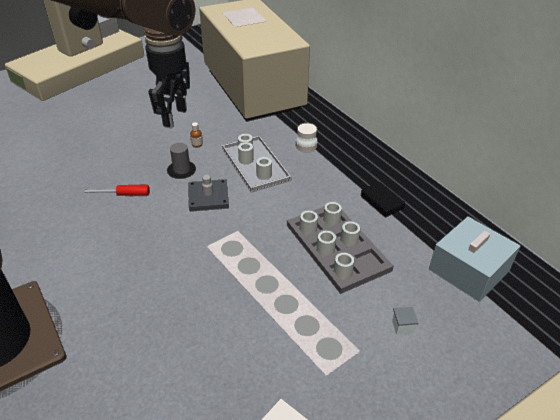

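All five spares are sorted: three upright in the tray at (245,140), (246,155) and (264,168), and two new ones in the block at (308,220) and (344,265). The cap is on the disc at (180,158). I'm fetching it now.

```bash
python3 -m handwheel '[0,0,-0.22,0,0,0,0,0,-0.22,0,0,0,0,0,-0.22,0,0,0,0,0,0,0,0,0,0,0,0,0,0,0]'
python3 -m handwheel '[0,0,0,0,0,0,0,0,0,0,0,0,0,0,0,0,0,0,0,0,0,0,0,0,0,0,0,0,0,0]' 0 50
python3 -m handwheel '[0,0,0.2,0,0,0,0,0,0.2,0,0,0,0,0,0.2,0,0,0,0,0,0,0,0,0,0,0,0,0,0,0]'
python3 -m handwheel '[0.0125,-0.202,0,0,0,0,0.0125,-0.202,0,0,0,0,0.0125,-0.202,0,0,0,0,0.0125,-0.202,0,0,0,0,0,0,0,0,0,0]'
python3 -m handwheel '[0,0,0,0,0,0,0,0,0,0,0,0,0,0,0,0,0,0]'
```

```text
time: 41.43
eef_pos: [0.4681, 0.264, 0.0513]
tcp_rot: [0.424, 0.906, -0.002, -0.002]
contact_force: [0.4, -0.2, 0.6]
opening: 0.697
finger_force: 0.0
time: 41.85
eef_pos: [0.4711, 0.2654, 0.0559]
tcp_rot: [0.424, 0.906, 0.002, 0.002]
contact_force: [0.3, -0.5, 6.5]
opening: 0.452
finger_force: 50.9
time: 42.27
eef_pos: [0.4702, 0.2652, 0.1458]
tcp_rot: [0.424, 0.906, 0.002, 0.002]
contact_force: [-0.8, -0.1, -1.8]
opening: 0.451
finger_force: 50.6
time: 42.68
eef_pos: [0.4752, 0.1397, 0.1411]
tcp_rot: [0.425, 0.905, -0.002, -0.001]
contact_force: [-0.1, -1.3, -0.5]
opening: 0.455
finger_force: 50.6
time: 42.93
eef_pos: [0.4757, 0.1442, 0.1423]
tcp_rot: [0.423, 0.906, -0.0, -0.001]
contact_force: [0.8, 0.3, -0.5]
opening: 0.459
finger_force: 50.6
```

```bash
python3 -m handwheel '[0,0,-0.2,0,0,0,0,0,0,0,0,0,0,0,-0.1,0,0,0,0,0,-0.1,0,0,0,0,0,0,0,0,0]'
python3 -m handwheel '[0,0,-0.05,0,0,0,0,0,-0.04,0,0,0,0,0,0,0,0,0]'
python3 -m handwheel '[0,0,-0.02,0,0,0,0,0,0,0,0,0]'
python3 -m handwheel '[0,0,-0.02,0,0,0,0,0,0,0,0,0]'
```

```text
time: 43.35
eef_pos: [0.4738, 0.1441, 0.0805]
tcp_rot: [0.423, 0.906, -0.002, -0.003]
contact_force: [-0.4, 0.4, -0.7]
opening: 0.459
finger_force: 50.7
time: 43.6
eef_pos: [0.4759, 0.1437, 0.069]
tcp_rot: [0.423, 0.906, -0.0, -0.001]
contact_force: [-0.9, 0.5, -1.7]
opening: 0.454
finger_force: 50.7
time: 43.77
eef_pos: [0.4768, 0.1436, 0.067]
tcp_rot: [0.424, 0.906, 0.0, 0.0]
contact_force: [0.5, -0.3, 0.1]
opening: 0.452
finger_force: 50.7
time: 43.93
eef_pos: [0.4773, 0.1436, 0.0669]
tcp_rot: [0.424, 0.906, -0.0, -0.0]
contact_force: [-7.8, -1.3, 16.4]
opening: 0.455
finger_force: 52.2
```

Seated on the base (16 N at TCP 0.067). I'll release and retreat, then check.

```bash
python3 -m handwheel '[0,0,0.01,0,0,0,0,0,0,0,0,0]'
python3 -m handwheel '[0,0,0,0,0,0,0,0,0,0,0,0,0,0,0,0,0,0,0,0,0,0,0,0]' 0.75
python3 -m handwheel '[0,0,0.2,0,0,0,0,0,0.25,0,0,0,0,0,0.25,0,0,0,0,0,0.2,0,0,0,0,0,0,0,0,0]'
python3 -m handwheel '[0,0,0,0,0,0,0,0,0,0,0,0,0,0,0,0,0,0]'
python3 - <<'E'
from h import *
for n in('wrist','top','side'):
    p,d,c=cam(n); cv2.imwrite(f'pics/{n}9.png',p)
    print(n,'cap',mask_c(p,d,c,.068,.085,.4775,.144,.03))
    for b in blobs(d,c,.034,.05,60 if n=='top' else 100):
        if b[3][2]<.025: print(n,b[1],b[2],b[3])
E
```

```text
time: 44.1
eef_pos: [0.4775, 0.1436, 0.0669]
tcp_rot: [0.424, 0.906, 0.001, 0.001]
contact_force: [-1.9, -0.5, 7.5]
opening: 0.457
finger_force: 51.5
time: 44.43
eef_pos: [0.4761, 0.1434, 0.0647]
tcp_rot: [0.424, 0.906, -0.0, -0.0]
contact_force: [-0.4, -0.3, 0.5]
opening: 0.743
finger_force: 0.0
time: 44.85
eef_pos: [0.4804, 0.1439, 0.2077]
tcp_rot: [0.424, 0.906, 0.003, 0.006]
contact_force: [-0.0, -0.2, 0.9]
opening: 0.749
finger_force: 0.0
time: 45.1
eef_pos: [0.4751, 0.1434, 0.1979]
tcp_rot: [0.424, 0.906, -0.001, -0.002]
contact_force: [-0.6, 0.4, -0.8]
opening: 0.748
finger_force: 0.0
wrist cap (np.int64(2415), array([0.4767, 0.1461, 0.0754]), array([0.4774, 0.1454, 0.0201]))
wrist [518.  55.] [0.5403 0.3332 0.0404] [0.5436 0.3367 0.0139]
wrist [283. 175.] [0.4664 0.1581 0.0425] [0.4718 0.1509 0.0185]
wrist [415. 291.] [0.6194 0.1532 0.0425] [0.6203 0.1474 0.0175]
wrist [544. 342.] [0.7472 0.1915 0.0421] [0.7528 0.1927 0.0155]
top cap (np.int64(23), array([0.4803, 0.129 , 0.0737]), array([0.4807, 0.1291, 0.0108]))
top [307. 170.] [ 0.6558 -0.0646  0.0422] [ 0.6563 -0.0646  0.0
[... 332 characters left out ...]
.0186]
side cap (np.int64(226), array([0.4767, 0.1403, 0.0745]), array([0.4791, 0.1418, 0.0226]))
side [306. 137.] [0.7582 0.1713 0.0418] [0.7664 0.1813 0.0234]
side [264. 163.] [0.6188 0.1382 0.0418] [0.619  0.1404 0.0199]
side [207. 187.] [0.4725 0.1292 0.0419] [0.4775 0.1392 0.02  ]
side [332. 209.] [ 0.6562 -0.0685  0.0415] [ 0.6576 -0.0672  0.0191]
side [308. 218.] [ 0.5998 -0.0636  0.0414] [ 0.5999 -0.0619  0.0191]
side [350. 229.] [ 0.6508 -0.1342  0.0414] [ 0.651  -0.1329  0.0186]
side [326. 239.] [ 0.5951 -0.1297  0.0414] [ 0.5968 -0.1285  0.0196]
side [344. 261.] [ 0.5881 -0.1944  0.0416] [ 0.5895 -0.1937  0.0188]
side [405. 315.] [ 0.6038 -0.3427  0.0354] [ 0.6031 -0.3425  0.0233]
```

View pics/wrist9.png

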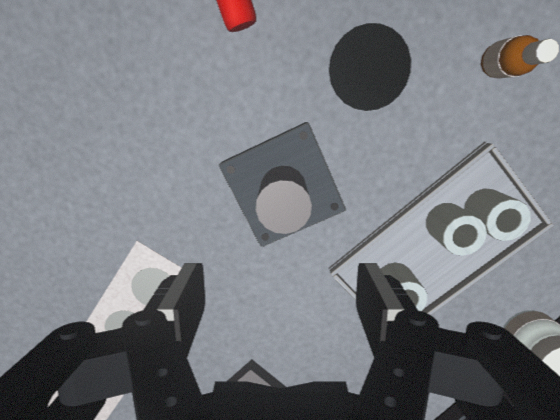

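The cap sits on the base over the pin at (284,205), its top at z 0.075 as at the start. The three rejects stand upright in the tray at (405,295), (465,235) and (508,218).

```bash
python3 -c "from plant import ctrl; print(ctrl.sign_off())"
```

```text
the job is handed in; nothing more can be done
None
```

I tested all five spares, working from the gauge's end: the two that went fully home are in the storage block, the three that stopped short stand upright in the reject tray, the cap is back over the pin, and the job is handed in.

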